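Upend the washed beakers and bar them in

ROBOT

A 6-joint arm with a two-finger parallel gripper is mounted at the origin on the work surface. World frame = base frame: x ahead of the robot, y to its left, z up, the work surface at z = 0. Lengths are in mm, angles in rad, forces in N, time in s.
With the tool pointing down it reaches from about 250 to 775 mm from the base axis. Payload 4 kg.
Tool frame: the origin (TCP) lies at the very end of the fingers, on their centre line; the grasp point (between the pads) lies 19 mm behind it; z points along the fingers, y is the line along which they close (so a half turn about z gives the same grasp; the last joint's range is limited). The gripper opens to 85 mm and grips with 20 to 120 N. Pads are 22 mm wide; open, the fingers measure 114 mm over their backs; the gripper's body (76 mm by 85 mm) begins 54 mm behind the grasp point. The pads swing forward as they close: fully open they stand 13 mm farther back than shut.
Start: joints at [-1.245, 0.087, 1.371, -0, 1.684, -0.103], TCP at [228.679, -500.227, 193.541] pointing down, gripper open.
Joint ranges: [-3.1, 3.1], [-0.76, 2.03], [0.27, 2.55], [-1.08, 4.22], [0.17, 2.65], [-2.57, 2.57]. Speed limits (rad/s): [2.79, 2.79, 3.14, 3.14, 3.14, 3.14].

INTERFACE

Orientations are given as [roll, pitch, yaw] about the fixed x, y, z axes, in that order (R = Rz(yaw) Ry(pitch) Rx(roll)).
In Python, from bench import robot, get_image, nets gives the robot as it stands.
- The arm moves only by the shell command python3 -m crank 'ROWS'. ROWS is text: rows parted by semicolons, each of 7 numbers parted by spaces: the finger opening in m, from 0 to 0.0854, then the shift along the tool's x, y, z in m, then the turn, a rotation vector about the tool's x, y, z in degrees. A call has 1 to 10 rows; each row shifts and turns the commanded pose from where the row before left it, along the tool's axes as they then stand; what a row does not reach is not made up. A row lasts 1/8 s, in which the tool goes at most 62.5 mm and 10.7 degrees, less where a joint would pass 70% of its speed; a pose out of reach is approached as far as the arm can. A call is refused whole if a number of a shift passes 0.0625 or a number of a turn 10.7, either way. A call with a gripper value outside its range is refused whole. The fingers move at their own pace and stop on an object; the grip force is fixed at half the most. Time passes only in rows, so rows that do not move let the fingers close. It gives the time, the measured TCP pose, the force, the opening and the grip force at its end, in the units of the state.
- robot.observe(): the state, without advancing time (a new reading comes with each control period).
- get_image(name): name is "side" or "top" or "wrist"; returns a dict with "image" (480x640x3 uint8, red, green, blue), "intrinsics" (3x3 intrinsics, pixels), "R" (3x3) and "t" (3): a world point X has camera coordinates R X + t; the wrist camera has in their place "hand_eye" (4x4, takes a point from camera to tool coordinates, whose origin is the TCP and whose axes are the flange's). Camera axes: x right, y down, z forward; pixel columns grow to the right and rows downward; lengths in mm; the calibration is good to about 2 mm. The wrist camera is an equidistant fisheye: a pixel r from the principal point sees the ray r / f radians off the axis. A picture is of the moment at which its call begins: read the wrist's pose just before it. There is no depth.
- robot.sign_off(): hands the job in; it is judged then, once.
Trained networks look in a picture, given as the dict that the camera call returned (one of the last four; its "shot" number tells which), for a name from the list of things; names that differ only in an ending like _2 or _b are one class to them, and where a whole thing is asked for, a point or a joint stands for the part that bears it (a point fixed in the world has none). Each returns a list of dicts, best first, with "conf" (0 to 1); they miss things now and then, are a little off and sometimes report something else, mostly with a low value. They report only what shows in the picture. A call takes as long as a camera call. They do not tell look-alikes from the thing itself.
- nets.look_for(target, picture): "xyz" ([x, y, z] in mm, in world coordinates, good to about 4 mm: the middle of the surface that is visible of it).
The state is a dict: "time": time; "q": joint angles; "joint_vel": joint speeds; "joint_torque": joint torques, N m; "tool_pos": TCP position; "tcp_rot": TCP orientation; "force": force on the tool from outside, world axes, zero at the start; "wrist_torque": the same for the moment, N m; "gripper_width": finger opening in mm; "gripper_force": force on a finger pad.
Only numpy, scipy, OpenCV 4.12 (cv2) and the standard library are available. Lean on these libraries where they do the work, as an engineer would, in place of code of your own. Each camera call takes 0.05 s, during which the arm holds its last target. There are 200 camera calls.

TASK

The washed beakers have been left mouth up, some stacked in a pile: unstack them and stand every one mouth down to drip on the steel plate of the drying stand, in a row along the middle between the two posts. Then lay the bamboo bar across the two posts, flat in both notches and about evenly over both ends, so that it bridges the beakers and nothing can tip them. Leave the cobek, the strainer and the glass tumbler where they are.

Things in the scene. Friction and masses are not known exactly. Their poses are not given: they have to be found in the camera images.
- cup_a: Loose blue stacking beaker, always there, bottom of the pile. 8-sided, 58 mm across flats (faces at 0, 45, 90.. deg from own x), 74 tall, 70 g. Origin: underside of foot; z to the mouth. z 22 to 74: straight body, wall 3; below: round foot, 46 dia. Stacked, it stands 52 higher, its foot loose in the lower mouth, body on the lower rim. Lies steadily on its side. Starts mouth up.
- cup_b: Loose yellow stacking beaker, always there, on the blue one. 8-sided, 58 mm across flats (faces at 0, 45, 90.. deg from own x), 74 tall, 70 g. Origin: underside of foot; z to the mouth. z 22 to 74: straight body, wall 3; below: round foot, 46 dia. Stacked, it stands 52 higher, its foot loose in the lower mouth, body on the lower rim. Lies steadily on its side. Starts mouth up.
- cup_t: Loose green stacking beaker, maybe absent, on the yellow one. 8-sided, 58 mm across flats (faces at 0, 45, 90.. deg from own x), 74 tall, 70 g. Origin: underside of foot; z to the mouth. z 22 to 74: straight body, wall 3; below: round foot, 46 dia. Stacked, it stands 52 higher, its foot loose in the lower mouth, body on the lower rim. Lies steadily on its side. Starts mouth up.
- cup_c: Loose orange stacking beaker, maybe absent, alone on the bench. 8-sided, 58 mm across flats (faces at 0, 45, 90.. deg from own x), 74 tall, 70 g. Origin: underside of foot; z to the mouth. z 22 to 74: straight body, wall 3; below: round foot, 46 dia. Stacked, it stands 52 higher, its foot loose in the lower mouth, body on the lower rim. Lies steadily on its side. Starts mouth up.
- rack: Fixed drying stand: steel plate 130 (own x) by 480 mm (own y), 4 thick, with a dark wooden post at each end, centred at own y = +225 and -225, 70 (x) by 30 (y). On each post's top an open notch along own y, 40 wide, floor 92 and cheek tops 112 above the bench. 420 mm of plate free between the posts. Origin: centre of underside, z up.
- bar: Loose bamboo bar 490 (own x) by 24 (own y) by 16 mm (own z), 140 g. Origin: its very centre. Starts flat on the bench, in front of the stand.
- cobek: Bystander: black basalt cobek (mortar) 145 mm wide, 55 mm high with its pestle leaning in it (top at 95 mm), 1.8 kg. Origin: centre of the underside.
- strainer: Bystander: red plastic strainer, bowl 125 mm wide, 45 mm high, handle along own +x to 150 mm from the centre. Origin: centre of the underside.
- tumbler: Bystander: glass tumbler 68 mm wide, 110 mm tall. Origin: centre of the underside.
There are look-alikes about, which are no part of the job. There is more than one size of the cup_a; the one meant has the size given above.

How it is judged (in metres and radians):
On the way, in this order (a step that is already met when the one before it is completed fails the run):
1. all beakers stand mouth down on the plate between the posts (angle between each of cup_a, cup_b, cup_t, cup_c's own z axis and vertical above 3 rad and z of cup_a in the frame of rack between 0.07 and 0.086 m and x of cup_a in the frame of rack between -0.036 and 0.036 m and y of cup_a in the frame of rack between -0.185 and 0.185 m and linear speed of each of cup_a, cup_b, cup_t, cup_c below 0.03 m/s and z of cup_b in the frame of rack between 0.07 and 0.086 m and x of cup_b in the frame of rack between -0.036 and 0.036 m and y of cup_b in the frame of rack between -0.185 and 0.185 m and z of cup_t in the frame of rack between 0.07 and 0.086 m and x of cup_t in the frame of rack between -0.036 and 0.036 m and y of cup_t in the frame of rack between -0.185 and 0.185 m and z of cup_c in the frame of rack between 0.07 and 0.086 m and x of cup_c in the frame of rack between -0.036 and 0.036 m and y of cup_c in the frame of rack between -0.185 and 0.185 m), for 0.2 s.
2. the bar lies in both notches over them (angle between the x axis of bar and the y axis of rack, either way round below 0.1 rad and angle between the z axis of bar and the z axis of rack, either way round below 0.1 rad and linear speed of bar below 0.03 m/s and z of bar in the frame of rack between 0.094 and 0.106 m and x of bar in the frame of rack between -0.014 and 0.014 m and y of bar in the frame of rack between -0.03 and 0.03 m), for 0.2 s.
At the end, for the whole second after the job is handed in: All beakers at rest mouth down (8 degrees) on the plate, within 36 mm of its long centre line and 185 mm of its middle along it; bar at rest flat in both notches (centre 94 to 106 mm high), centred within 30 mm along and 14 mm across, within 0.1 rad of the stand's long axis (all of step 1 and all of step 2); the robot touches nothing.
It fails at once if the cobek is pushed more than 30 mm from its place (distance of cobek from where it was at the start of the episode above 0.03 m).
It fails at once if the strainer is pushed more than 30 mm from its place (distance of strainer from where it was at the start of the episode above 0.03 m).
It fails at once if the glass tumbler is pushed more than 30 mm from its place (distance of tumbler from where it was at the start of the episode above 0.03 m).
Of cup_t, cup_c only 1 to 2 are there at a start; the rules pass over those that are not, and their reading is None.
At some moment in a run one of bar, cup_c may be knocked a few centimetres aside while the robot is not near it.
Once in a run the grip may slacken for a moment while it holds something.
It also fails if it takes over 210 s, if anything falls off the work surface, if the arm or the gripper's body presses on something with over 40 N, if the wrist force passes 120 N, or if a joint passes its speed limit or range.

## Working session

There is one attempt and no reset: what is moved stays moved. The work goes in short steps, Python scripts to look and compute and a shell command to move; the robot and the scene stay as the last step left them, time stands still between calls to the robot, and variables do not carry over. Pictures are saved under pics/ and viewed, at most 14 in all, crops included, and the job is handed in when it is done.

```bash
ls; mkdir -p pics; cat > h.py <<'E'
import numpy as np, cv2
from bench import robot, get_image, nets
from scipy.spatial.transform import Rotation as Ro
def save(n,p): cv2.imwrite(n,p["image"][:,:,::-1])
E
python3 - <<'E'
from h import *
for c in("top","side"):
    p=get_image(c); save(f"pics/{c}0.png",p); print(c,p["intrinsics"].tolist(),np.round(p["R"],3).tolist(),np.round(p["t"],1))
    for n in "cup_a cup_b cup_t cup_c rack bar cobek strainer tumbler".split():
        print(n,[(np.round(d["xyz"]).tolist(),round(d["conf"],2)) for d in nets.look_for(n,p)])
s=robot.observe(); print(s)
E
```

```text
pics
top [[602.4380971844563, 0.0, 316.2833394133096], [0.0, 602.4380971844563, 242.36577213164838], [0.0, 0.0, 1.0]] [[0.026, -1.0, 0.008], [-0.983, -0.027, -0.179], [0.179, -0.003, -0.984]] [ -80.8  591.  1572.1]
cup_a [([475.0, 383.0, 37.0], 0.77), ([701.0, 202.0, 25.0], 0.6), ([574.0, 196.0, 86.0], 0.56), ([553.0, 172.0, 47.0], 0.5)]
cup_b [([475.0, 383.0, 37.0], 0.77), ([701.0, 202.0, 25.0], 0.6), ([574.0, 196.0, 86.0], 0.56), ([553.0, 172.0, 47.0], 0.5)]
cup_t [([475.0, 383.0, 37.0], 0.77), ([701.0, 202.0, 25.0], 0.6), ([574.0, 196.0, 86.0], 0.56), ([553.0, 172.0, 47.0], 0.5)]
cup_c [([475.0, 383.0, 37.0], 0.77), ([701.0, 202.0, 25.0], 0.6), ([574.0, 196.0, 86.0], 0.56), ([553.0, 172.0, 47.0], 0.5)]
rack [([584.0, -153.0, -2.0], 0.72), ([552.0, 172.0, 45.0], 0.54)]
bar [([414.0, -254.0, 14.0], 0.67)]
cobek [([547.0, -539.0, 47.0], 0.73)]
strainer [([724.0, 367.0, 21.0], 0.81), ([548.0, 173.0, 43.0], 0.5)]
tumbler [([779.0, 96.0, 70.0], 0.97)]
side [[520.1715414662747, 0.0, 310.37927933122126], [0.0, 520.1715414662747, 248.49285708605422], [0.0, 0.0, 1.0]] [[-0.909, -0.416, 0.00
[... 767 characters left out ...]
], 0.89)]
{'time': 1.0, 'q': array([-1.24510428e+00,  8.71713839e-02,  1.37069771e+00,  3.80223579e-07,
        1.68362498e+00, -1.03082605e-01]), 'joint_vel': array([-0.00154497,  0.00090963, -0.00228288, -0.00036742, -0.00032303,
       -0.00015529]), 'joint_torque': array([ 6.63874343e-04, -3.51737666e+01, -3.13468480e+01, -1.00379764e-04,
        5.00152746e-04, -9.87027335e-06]), 'tool_pos': array([ 228.67412394, -500.2194478 ,  193.55769304]), 'tcp_rot': array([3.14149457e+00, 9.76726997e-06, 4.28774694e-01]), 'force': array([ 0.01794821,  0.38768246, -0.21187793]), 'wrist_torque': array([-0.01464793, -0.04404935, -0.00328191]), 'gripper_force': 0.0, 'gripper_width': 85.49939728436783}
```

View pics/top0.png

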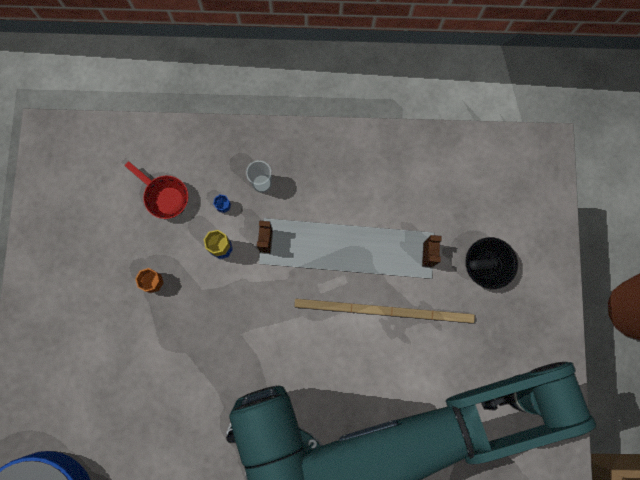

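View pics/side0.png

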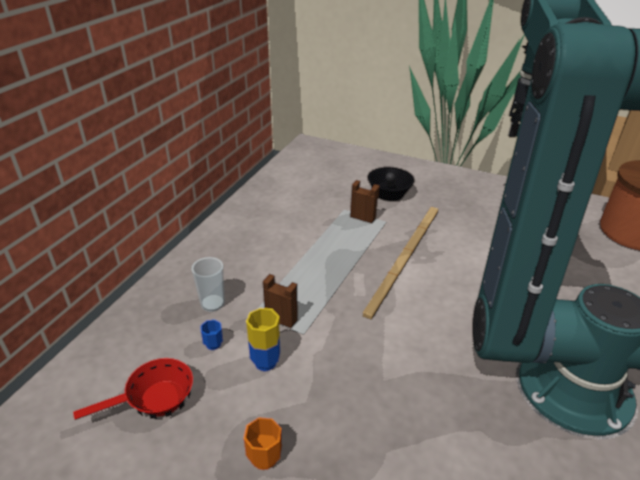

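Top view: the pile of yellow on blue is at about px (217,243), the orange beaker at (149,281), the small blue look-alike at (222,203). The stand's posts are at (265,237) and (431,251), and the bar runs (297,304)–(474,319). There is no green beaker. The side view confirms this.

```bash
cat >> h.py <<'E'
def ray(p,uv,z):
    K,R,t=p["intrinsics"],np.array(p["R"]),np.array(p["t"])
    d=R.T@np.linalg.inv(K)@np.array([uv[0],uv[1],1.]); c=-R.T@t
    return c+d*(z-c[2])/d[2]
def cen(p,lo,hi,box=None,amin=30):
    h=cv2.cvtColor(p["image"],cv2.COLOR_RGB2HSV); m=cv2.inRange(h,np.array(lo),np.array(hi))
    if box: k=np.zeros_like(m);k[box[1]:box[3],box[0]:box[2]]=255;m&=k
    n,l,s,c=cv2.connectedComponentsWithStats(m)
    return [(s[i,:5].tolist(),np.round(c[i],1).tolist()) for i in range(1,n) if s[i,4]>=amin],m
E
python3 - <<'E'
from h import *
p=get_image("top"); a=p["image"]
c=cv2.resize(a[140:330,130:450],None,fx=2.5,fy=2.5,interpolation=cv2.INTER_CUBIC); cv2.imwrite("pics/topc.png",c[:,:,::-1])
for n,lo,hi in(("yel",(22,120,60),(32,255,255)),("org",(5,150,60),(18,255,255)),("blue",(105,120,30),(130,255,255)),("bar",(14,60,90),(24,180,255))):
    r,m=cen(p,lo,hi,(100,100,500,340)); print(n,r)
E
```

```text
yel [([204, 230, 26, 26, 483], [216.4, 242.6])]
org [([136, 268, 24, 24, 388], [147.6, 279.7])]
blue [([213, 195, 17, 18, 217], [221.6, 203.1]), ([218, 247, 14, 11, 49], [225.9, 253.4])]
bar [([295, 299, 180, 24, 1554], [385.1, 310.4])]
```

View pics/topc.png

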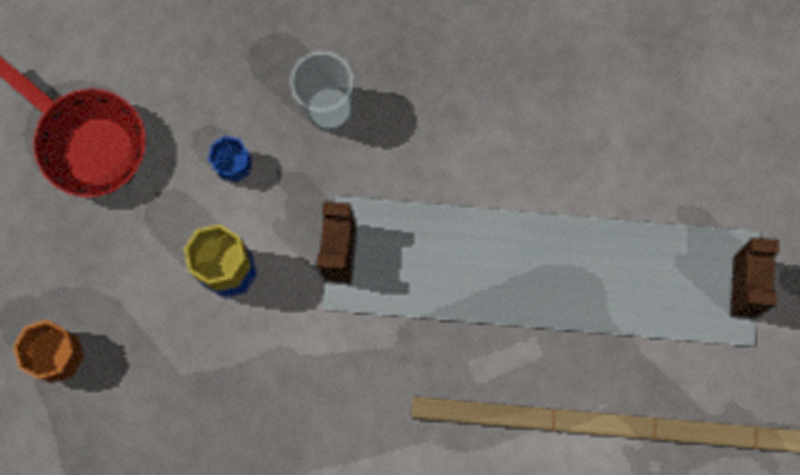

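```bash
cat >> h.py <<'E'
def frame(az,al):
    f,a=np.radians([az,al]); e=np.array([np.cos(f),np.sin(f),0]); y=np.array([np.sin(f),-np.cos(f),0])
    z=np.cos(a)*np.array([0,0,-1])+np.sin(a)*e
    return np.c_[np.cross(y,z),y,z]
def cur():
    s=robot.observe(); return np.array(s["tool_pos"]),Ro.from_euler("xyz",s["tcp_rot"]).as_matrix()
def plan(wps,step=58,dang=10):
    """wps: (grasp/tcp xyz, az, alpha, opening, back) back=19 grasp point, 0 TCP; tcp=G+back*z"""
    P,R=cur(); out=[]
    for G,az,al,op,back in wps:
        R1=frame(az,al); T=np.array(G,float)
        g0=P-back*R[:,2]
        rv=Ro.from_matrix(R.T@R1).as_rotvec()
        n=max(1,int(np.ceil(np.linalg.norm(T-g0)/step)),int(np.ceil(np.degrees(np.linalg.norm(rv))/dang)))
        R0=R.copy()
        for k in range(1,n+1):
            Rk=R0@Ro.from_rotvec(rv*k/n).as_matrix(); Pk=g0+(T-g0)*k/n+back*Rk[:,2]
            d=np.round(R.T@(Pk-P)/1000,3); w=np.round(np.degrees(Ro.from_matrix(R.T@Rk).as_rotvec()),1)
            out.append(f"{op:g} "+" ".join(f"{v:g}" for v in [*d,*w]).replace("-0 ","0 "))
            P=P+R@(d*1000); R=R@Ro.from_rotvec(np.radians(w)).as_matrix()
        out.append("|")
    print("; ".join(out).replace("; |;"," |\n"),len(out)-len(wps))
E
python3 - <<'E'
from h import *
p=get_image("top")
f=lambda u,v:(130+u/2.5,140+v/2.5)
for q in((332,196),(760,232),(755,346),(322,310)): print("plate",np.round(ray(p,f(*q),4)))
for n,q,z in(("yel",(217,256),126),("yelbb",(218.5,257.5),126),("org",(47,351),74)): print(n,np.round(ray(p,f(*q),z)))
for q in((413,407),): print("bar",np.round(ray(p,f(*q),16)))
for q in((297,304),(474.5,318.5)): print("bar",np.round(ray(p,q,16)))
plan([((520,170,360),18,0,.085,0)])
E
```

```text
plate [666.  86.   4.]
plate [ 638. -393.    4.]
plate [ 510. -387.    4.]
plate [537.  92.   4.]
yel [573. 191. 126.]
yelbb [571. 189. 126.]
org [476. 372.  74.]
bar [432. -12.  16.]
bar [429. -17.  16.]
bar [ 402. -499.   16.]
0.085 0.042 -0.038 -0.013 0 0 0.5; 0.085 0.041 -0.038 -0.013 0 0 0.5; 0.085 0.041 -0.038 -0.012 0 0 0.5; 0.085 0.041 -0.038 -0.013 0 0 0.5; 0.085 0.041 -0.039 -0.013 0 0 0.5; 0.085 0.04 -0.04 -0.013 0 0 0.5; 0.085 0.04 -0.04 -0.013 0 0 0.5; 0.085 0.039 -0.04 -0.012 0 0 0.5; 0.085 0.039 -0.04 -0.013 0 0 0.5; 0.085 0.039 -0.041 -0.013 0 0 0.6; 0.085 0.038 -0.041 -0.013 0 0 0.5; 0.085 0.038 -0.041 -0.013 0 0 0.5; 0.085 0.038 -0.042 -0.013 0 0 0.5; | 13
```

```bash
python3 -m crank '0.085 0.041 -0.038 -0.013 0 0 0.5; 0.085 0.041 -0.038 -0.013 0 0 0.5; 0.085 0.041 -0.038 -0.013 0 0 0.5; 0.085 0.041 -0.038 -0.013 0 0 0.5; 0.085 0.041 -0.039 -0.013 0 0 0.5; 0.085 0.04 -0.04 -0.013 0 0 0.5; 0.085 0.04 -0.04 -0.013 0 0 0.5'; python3 -m crank '0.085 0.039 -0.04 -0.012 0 0 0.5; 0.085 0.039 -0.04 -0.013 0 0 0.5; 0.085 0.039 -0.041 -0.013 0 0 0.5; 0.085 0.038 -0.041 -0.013 0 0 0.5; 0.085 0.038 -0.041 -0.013 0 0 0.5; 0.085 0.038 -0.042 -0.013 0 0 0.5; 0.085 0 0 0 0 0 0'
python3 - <<'E'
from h import *
s=robot.observe(); print(s["q"],s["tool_pos"],s["tcp_rot"])
p=get_image("wrist"); save("pics/w1.png",p); print(p["intrinsics"],np.round(p["hand_eye"],3))
t=get_image("top"); save("pics/top1.png",t)
E
```

```text
time: 1.98
tool_pos: [385.1, -137.5, 285.2]
tcp_rot: [3.141, -0.001, 0.367]
force: [1.0, -0.5, 0.4]
gripper_width: 85.1
gripper_force: 0.0
time: 2.85
tool_pos: [520.0, 173.0, 360.5]
tcp_rot: [-3.141, 0.001, 0.321]
force: [1.1, -1.4, -0.5]
gripper_width: 84.9
gripper_force: 0.0
[2.17233405e-01 1.13901573e-01 1.01160329e+00 6.54478058e-04
 2.01715389e+00 1.46762899e+00] [520.02454102 172.9593519  360.48491935] [-3.14089535e+00  9.99519755e-04  3.20683306e-01]
[[371.64829954   0.         316.96682485]
 [  0.         371.64829954 238.40287409]
 [  0.           0.           1.        ]] [[-0.00000e+00 -9.51000e-01 -3.10000e-01  7.98010e+01]
 [ 1.00000e+00 -0.00000e+00  0.00000e+00 -2.98000e-01]
 [-1.00000e-03 -3.10000e-01  9.51000e-01 -1.79942e+02]
 [ 0.00000e+00  0.00000e+00  0.00000e+00  1.00000e+00]]
```

View pics/w1.png

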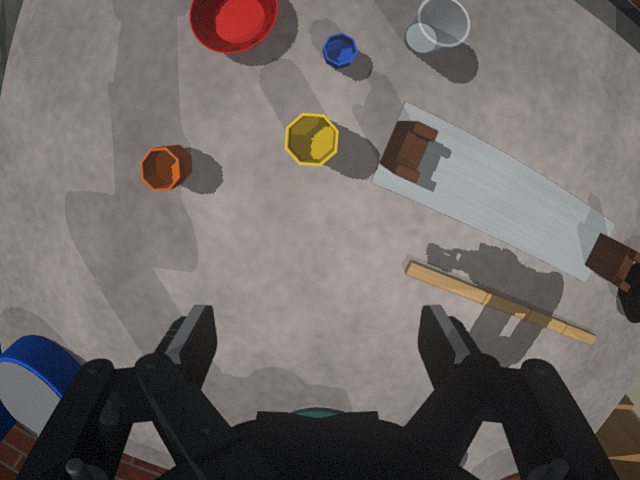

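```bash
cat >> h.py <<'E'
def wray(p,uv,z,P,R):
    K=p["intrinsics"];H=np.array(p["hand_eye"])
    x=(np.atleast_2d(uv)-[K[0][2],K[1][2]])/K[0][0]; r=np.linalg.norm(x,axis=1,keepdims=True)
    d=np.c_[x/np.maximum(r,1e-9)*np.sin(r),np.cos(r)]
    d=d@H[:3,:3].T@R.T; c=P+R@H[:3,3]
    return c+d*((z-c[2])/d[:,2])[:,None]
def octa(m,conv,z):
    n,l,s,c=cv2.connectedComponentsWithStats(m); i=1+np.argmax(s[1:,4])
    cs,_=cv2.findContours((l==i).astype(np.uint8),cv2.RETR_EXTERNAL,cv2.CHAIN_APPROX_NONE)
    q=conv(cs[0][:,0,:].astype(float),z)[:,:2]
    A=np.arange(0,180,1.); U=np.c_[np.cos(np.radians(A)),np.sin(np.radians(A))]
    pr=q@U.T; w=pr.max(0)-pr.min(0); mid=(pr.max(0)+pr.min(0))/2
    c=np.linalg.lstsq(U,mid,rcond=None)[0]
    wm=w.reshape(4,45).mean(0); ph=np.angle(np.sum(wm*np.exp(1j*2*np.pi*np.arange(45)/45)))
    face=(np.degrees(ph)/8+22.5)%45
    return np.round(c,1),np.round(face,1),np.round([w.min(),w.max(),wm.min(),wm.max()],1)
E
python3 - <<'E'
from h import *
P,R=cur(); p=get_image("wrist"); cv=lambda q,z:wray(p,q,z,P,R)
for n,lo,hi,z in(("yel",(22,120,50),(34,255,255),126),("org",(5,150,50),(18,255,255),74)):
    _,m=cen(p,lo,hi,(100,90,380,210)); print(n,octa(m,cv,z))
for q in((404,103),(613,220),(584,281),(375,181)): print("plate",np.round(cv(q,4)))
print(np.round(cv([(407,270),(594,337)],16)))
E
```

```text
yel (array([574.5, 198.2]), np.float64(14.8), array([58. , 62. , 58.3, 61.8]))
org (array([481.8, 375.2]), np.float64(19.2), array([58. , 78.7, 66.4, 70.3]))
plate [[662.  85.   4.]]
plate [[ 639. -388.    4.]]
plate [[ 507. -383.    4.]]
plate [[539.  86.   4.]]
[[ 426.   -9.   16.]
 [ 405. -491.   16.]]
```

Wrist view: the yellow rim is an octagon at about px (312,139) and orange is at (161,168). The plate corners agree with the top camera.

```bash
python3 - <<'E'
from h import *
plan([((574,196,190),15,-30,.085,22),((574,196,102),15,-30,.085,22)])
E
```

```text
0.085 0.012 -0.002 0.048 0.2 -7.5 0.7; 0.085 0.019 -0.003 0.046 0.2 -7.5 0.8; 0.085 0.024 -0.002 0.042 0.2 -7.5 0.7; 0.085 0.03 -0.003 0.039 0.2 -7.5 0.8 |
 0.085 0.022 0 0.038 0 0 -0; 0.085 0.022 0 0.038 0 0 -0; | 6
```

```bash
python3 -m crank '0.085 0.012 -0.002 0.048 0 -7.5 0.7; 0.085 0.019 -0.003 0.046 0 -7.5 0.8; 0.085 0.024 -0.002 0.042 0 -7.5 0.7; 0.085 0.03 -0.003 0.039 0 -7.5 0.8; 0.085 0 0 0 0 0 0; 0.085 0 0 0 0 0 0'
python3 - <<'E'
from h import *
s=robot.observe(); print(s["q"])
P,R=cur(); p=get_image("wrist"); save("pics/w2.png",p); cv=lambda q,z:wray(p,q,z,P,R)
_,m=cen(p,(22,120,50),(34,255,255)); print(octa(m,cv,126))
plan([((574,196,102),15,-30,.085,22)],30)
E
```

```text
time: 3.75
tool_pos: [563.8, 192.0, 173.2]
tcp_rot: [3.126, 0.522, 0.256]
force: [-0.4, -0.4, 1.4]
gripper_width: 84.7
gripper_force: 0.0
[ 0.24587276  0.63177391  0.79405763 -0.02656136  2.23723638  1.54565522]
(array([587.2, 201.9]), np.float64(14.7), array([58. , 88.5, 74.1, 77.6]))
0.085 0.011 -0.001 0.021 0.2 -0.1 -0.1; 0.085 0.012 0 0.02 0.2 -0.2 -0; 0.085 0.011 0 0.021 0.2 -0.1 -0.1; 0.085 0.012 -0.001 0.02 0.2 -0.2 -0.1; | 4
```

View pics/w2.png

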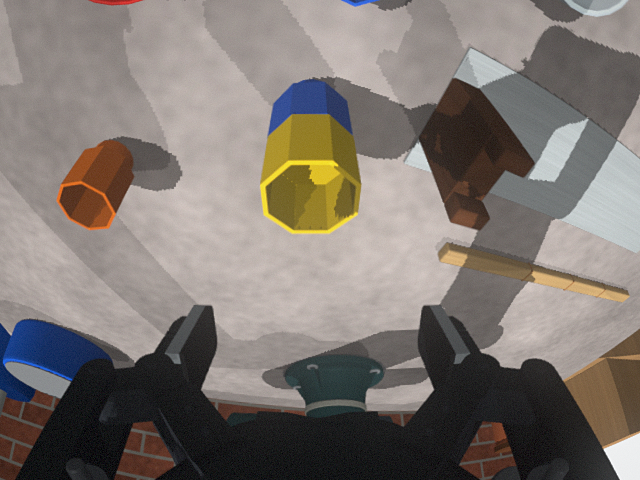

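The pile is centred between the fingers (rim at px (311,197), faces parallel to the pads). Descend and grip.

```bash
python3 -m crank '0.085 0.011 -0.001 0.021 0 0 0; 0.085 0.012 -0.001 0.02 0 0 0; 0.085 0.011 -0.001 0.021 0 0 0; 0.085 0.012 -0.001 0.02 0 0 0; 0.055 0 0 0 0 0 0; 0.05 0 0 0 0 0 0; 0.05 0 0 0 0 0 0; 0.05 0 0 0 0 0 0; 0.05 0 0 0 0 0 0; 0.05 0 0 0 0 0 0'
python3 - <<'E'
from h import *
s=robot.observe();G=s["tool_pos"]-22*cur()[1][:,2]; print(G)
plan([(G+[0,0,90],15,-30,.05,22),((592,100,190),5,-30,.05,22),((584,-40,140),-4,60,.05,22),((584,-40,34.5),-4,60,.05,22)],50)
E
```

```text
time: 5.05
tool_pos: [564.2, 195.8, 84.7]
tcp_rot: [3.126, 0.513, 0.257]
force: [0.6, 0.1, 8.1]
gripper_width: 54.3
gripper_force: 61.6
[574.50974953 198.89163054 103.90490572]
0.05 -0.022 0 -0.039 0.4 -0.3 -0.1; 0.05 -0.023 0.001 -0.039 0.4 -0.3 -0.1 |
 0.05 -0.002 0.033 0.002 1.7 0 2.9; 0.05 0 0.032 0.002 1.6 0 2.9; 0.05 0.002 0.033 0 1.7 0 2.8 |
 0.05 0.004 0.014 0.005 -0.3 9 1; 0.05 0.004 0.014 0.005 -0.2 9 0.9; 0.05 0.003 0.014 0.006 -0.3 8.9 1; 0.05 0.002 0.014 0.005 -0.3 9 1; 0.05 0.002 0.014 0.005 -0.2 9 0.9; 0.05 0.001 0.014 0.005 -0.3 9 1; 0.05 0 0.014 0.004 -0.2 8.9 1; 0.05 0 0.014 0.004 -0.3 9 0.9; 0.05 0 0.014 0.004 -0.3 9 1; 0.05 0 0.014 0.003 -0.2 9 1 |
 0.05 -0.031 0 0.017 0 0 -0; 0.05 -0.03 0 0.018 0 0 -0; 0.05 -0.031 0 0.017 0 0 -0; | 18
```

```bash
python3 -m crank '0.05 -0.011 0 -0.02 0 0 0; 0.05 -0.022 0 -0.039 0 0 0; 0.05 -0.022 0.001 -0.039 0 0 0; 0.05 0 0 0 0 0 0'
python3 - <<'E'
from h import *
s=robot.observe();print(s["gripper_width"])
save("pics/w3.png",get_image("wrist"))
p=get_image("side");save("pics/s3.png",p)
G=s["tool_pos"]-22*cur()[1][:,2]
plan([((592,100,190),5,-30,.05,22),((584,-40,140),-4,60,.05,22),((584,-40,34.5),-4,60,.05,22)],50)
E
```

```text
time: 5.55
tool_pos: [565.5, 196.9, 198.7]
tcp_rot: [3.126, 0.506, 0.257]
force: [-0.1, -0.2, -0.7]
gripper_width: 54.5
gripper_force: 63.2
54.51994964272517
0.05 0.001 0.033 0.008 1.9 -0.2 2.8; 0.05 0.003 0.033 0.007 1.9 -0.1 2.8; 0.05 0.004 0.033 0.006 1.9 -0.2 2.9 |
 0.05 0.004 0.014 0.005 -0.3 9 1; 0.05 0.004 0.014 0.005 -0.2 9 0.9; 0.05 0.003 0.014 0.006 -0.3 8.9 1; 0.05 0.002 0.014 0.005 -0.2 9 1; 0.05 0.002 0.014 0.005 -0.3 9 0.9; 0.05 0.001 0.013 0.005 -0.2 9 1; 0.05 0.001 0.014 0.004 -0.3 9 1; 0.05 0 0.014 0.004 -0.2 8.9 0.9; 0.05 -0.001 0.014 0.004 -0.3 9 1; 0.05 0 0.014 0.003 -0.2 9 1 |
 0.05 -0.03 0 0.017 0 0 -0; 0.05 -0.031 0 0.018 0 0 -0; 0.05 -0.03 0 0.017 0 0 -0; | 16
```

View pics/s3.png

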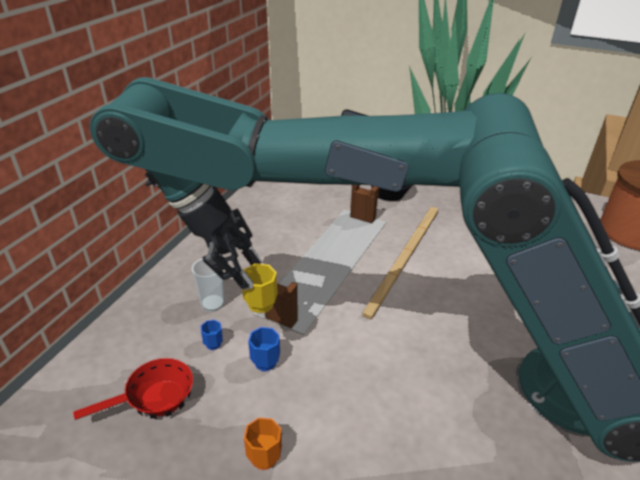

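The side view shows yellow lifted at px (260,288), with blue left standing at (264,348). Carry it over to the plate and tilt.

```bash
python3 -m crank '0.05 0.001 0.033 0.008 1.9 -0.2 2.8; 0.05 0.003 0.033 0.007 1.9 -0.1 2.8; 0.05 0.004 0.033 0.006 1.9 -0.2 2.9; 0.05 0.004 0.014 0.005 -0.3 9 1; 0.05 0.004 0.014 0.005 -0.2 9 0.9; 0.05 0.003 0.014 0.006 -0.3 9 1; 0.05 0.002 0.014 0.005 -0.2 9 1; 0.05 0.002 0.014 0.005 -0.3 9 0.9'; python3 -m crank '0.05 0.001 0.013 0.005 -0.2 9 1; 0.05 0.001 0.014 0.004 -0.3 9 1; 0.05 0 0.014 0.004 -0.2 9 0.9; 0.05 -0.001 0.014 0.004 -0.3 9 1; 0.05 0 0.014 0.003 -0.2 9 1; 0.05 0 0 0 0 0 0; 0.05 0 0 0 0 0 0'
python3 - <<'E'
from h import *
s=robot.observe();print(s["q"],s["gripper_width"],s["tool_pos"]-22*cur()[1][:,2])
p=get_image("side");save("pics/s4.png",p)
plan([((584,-40,36),-4,60,.05,22)],30)
E
```

```text
time: 6.65
tool_pos: [592.0, 28.0, 140.3]
tcp_rot: [3.104, -0.261, 0.018]
force: [-0.5, 0.0, 0.2]
gripper_width: 54.5
gripper_force: 63.5
time: 7.52
tool_pos: [604.9, -25.2, 127.7]
tcp_rot: [-3.134, -0.975, -0.044]
force: [0.2, 0.3, -0.4]
gripper_width: 54.4
gripper_force: 63.6
[-0.23400818 -0.33276067  2.20784448  0.50944573  0.34109081  0.97888737] 54.44864353168949 [586.72983196 -24.55333962 140.08137058]
0.05 -0.022 0.004 0.014 -0.4 1 0.2; 0.05 -0.022 0.004 0.014 -0.4 1 0.2; 0.05 -0.022 0.004 0.013 -0.4 1 0.2; 0.05 -0.022 0.005 0.013 -0.5 1 0.2; | 4
```

View pics/s4.png

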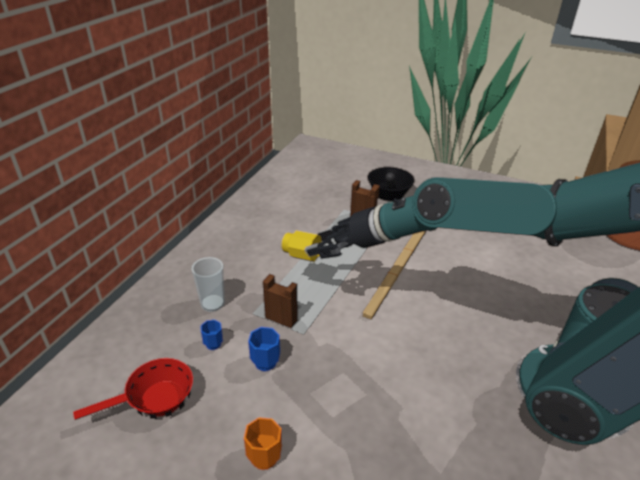

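Yellow is held at px (300,245), tilted, above the plate. Joint 5 is getting small, so I'll lay it with a little less tilt.

```bash
python3 - <<'E'
from h import *
plan([((587,-35,80),-4,48,.05,22),((587,-38,42),-4,47,.05,22)],20)
E
```

```text
0.05 -0.013 0.003 0.009 -0.4 -2 0.2; 0.05 -0.014 0.003 0.009 -0.4 -2 0.3; 0.05 -0.012 0.002 0.009 -0.4 -2 0.2; 0.05 -0.013 0.003 0.01 -0.4 -2 0.2 |
 0.05 -0.014 0.002 0.013 0 -0.5 0; 0.05 -0.014 0.001 0.013 0 -0.5 0; | 6
```

```bash
python3 -m crank '0.05 -0.013 0.003 0.009 -0.4 -2 0.2; 0.05 -0.014 0.003 0.009 -0.4 -2 0.3; 0.05 -0.012 0.002 0.009 -0.4 -2 0.2; 0.05 -0.013 0.003 0.01 -0.4 -2 0.2; 0.05 -0.014 0.002 0.013 0 -0.5 0; 0.05 -0.014 0.001 0.013 0 -0.5 0; 0.05 0 0 0 0 0 0; 0.05 0 0 0 0 0 0'
python3 - <<'E'
from h import *
s=robot.observe();print(s["q"],s["force"],s["tool_pos"]-22*cur()[1][:,2])
E
```

```text
time: 8.57
tool_pos: [603.6, -38.7, 26.6]
tcp_rot: [3.141, -0.82, -0.069]
force: [0.3, 0.5, -1.6]
gripper_width: 54.4
gripper_force: 63.6
[-0.22689441 -0.13155213  2.19165153  0.41052886  0.29040052  1.0674651 ] [ 0.33624971  0.48873268 -1.60597714] [587.54203767 -37.61101565  41.61246865]
```

```bash
python3 -m crank '0.06 0 0 0 0 0 0; 0.066 0 0 0 0 0 0; 0.075 0 0 0 0 0 0; 0.085 0 0 0 0 0 0; 0.085 0 0 0 0 0 0'
python3 - <<'E'
from h import *
plan([((550,-36,80),-4,45,.085,22),((560,-36,190),-4,-30,.085,22)],50)
E
```

```text
time: 9.2
tool_pos: [602.3, -38.8, 25.0]
tcp_rot: [3.142, -0.818, -0.07]
force: [1.5, 1.2, -0.6]
gripper_width: 85.1
gripper_force: 0.0
0.085 0.002 0 -0.027 0 -0.9 -0; 0.085 0.001 0.001 -0.027 0 -1 -0 |
 0.085 0.007 0 -0.009 0 -9.4 -0; 0.085 0.005 0 -0.011 0 -9.3 -0; 0.085 0.004 0 -0.012 0 -9.4 -0; 0.085 0.002 0 -0.013 0 -9.4 -0; 0.085 -0.001 -0.001 -0.014 0 -9.4 -0; 0.085 -0.003 0 -0.014 0 -9.3 -0; 0.085 -0.005 0 -0.014 0 -9.4 -0; 0.085 -0.007 0 -0.014 0 -9.4 -0; | 10
```

```bash
python3 -m crank '0.085 0.002 0 -0.027 0 -0.9 0; 0.085 0.001 0.001 -0.027 0 -1 0; 0.085 0.007 0 -0.009 0 -9.4 0; 0.085 0.005 0 -0.011 0 -9.3 0; 0.085 0.004 0 -0.012 0 -9.4 0; 0.085 0.002 0 -0.013 0 -9.4 0; 0.085 -0.001 -0.001 -0.014 0 -9.4 0; 0.085 -0.003 0 -0.014 0 -9.3 0; 0.085 -0.005 0 -0.014 0 -9.4 0; 0.085 -0.007 0 -0.014 0 -9.4 0'; python3 -m crank '0.085 0 0 0 0 0 0; 0.085 0 0 0 0 0 0'
python3 - <<'E'
from h import *
P,R=cur(); p=get_image("wrist"); save("pics/w5.png",p); cv=lambda q,z:wray(p,q,z,P,R)
r,m=cen(p,(22,120,50),(34,255,255)); print(r)
ys,xs=np.nonzero(m); q=cv(np.c_[xs,ys].astype(float),50); print(q.min(0),q.max(0),cv2.minAreaRect(q[:,:2].astype(np.float32)))
print(robot.observe()["q"])
E
```

```text
time: 10.45
tool_pos: [549.6, -35.1, 172.1]
tcp_rot: [3.141, 0.527, -0.07]
force: [0.1, 0.0, 0.9]
gripper_width: 85.0
gripper_force: 0.0
time: 10.7
tool_pos: [548.8, -35.0, 170.9]
tcp_rot: [3.142, 0.523, -0.07]
force: [-0.5, -0.2, 0.2]
gripper_width: 84.8
gripper_force: 0.0
[([273, 33, 85, 118, 8456], [315.3, 92.5])]
[544.95097322 -65.75361722  50.        ] [638.44632307  -6.2057244   50.        ] ((591.9900512695312, -36.57890319824219), (56.90141677856445, 92.7002182006836), 86.02228546142578)
[-0.14274391  0.51552242  0.9678942  -0.04423295  2.17800718  1.48256608]
```

View pics/w5.png

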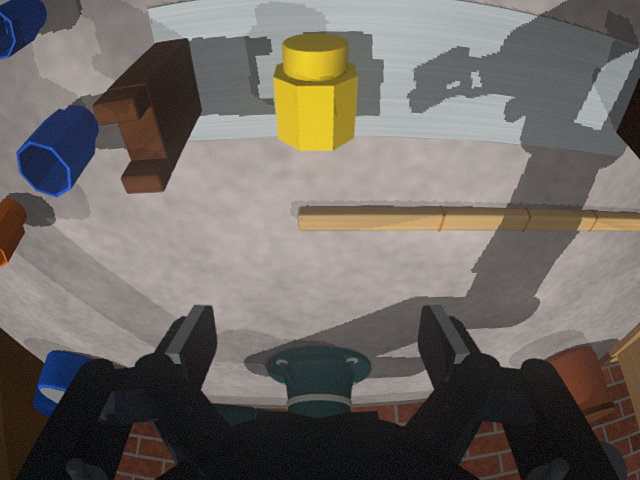

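The wrist view shows yellow lying flat on the plate, foot outward (px (315,92)). The top mouth edge is at row 150 and the body/foot step near row 80.

```bash
python3 - <<'E'
from h import *
P,R=cur(); p=get_image("wrist"); cv=lambda q,z:wray(p,q,z,P,R)
print(np.round(cv([(316,151),(316,84),(316,38)],62),1), np.round(cv([(316,34)],56),1))
plan([((588,-37,100),-4,-40,.085,22),((588,-37,36),-4,-40,.085,22)],40)
E
```

```text
[[552.1 -34.2  62. ]
 [605.9 -38.1  62. ]
 [637.9 -40.4  62. ]] [[638.8 -40.4  56. ]]
0.085 0.022 0 0.022 0 -3.4 -0; 0.085 0.024 0 0.02 0 -3.4 -0; 0.085 0.024 -0.001 0.019 0 -3.4 -0 |
 0.085 0.021 0 0.025 0 0 -0; 0.085 0.021 0 0.024 0 0 -0; | 5
```

```bash
python3 -m crank '0.085 0.022 0 0.022 0 -4 0; 0.085 0.024 0 0.02 0 -4 0; 0.085 0.024 0 0.019 0 -4 0; 0.085 0.021 0 0.025 0 0 0; 0.085 0.021 0 0.024 0 0 0; 0.085 0 0 0 0 0 0'
python3 - <<'E'
from h import *
s=robot.observe();print(s["q"],s["tool_pos"]-22*cur()[1][:,2])
plan([((588,-37,36),-4,-42,.085,22)],40)
E
```

```text
time: 11.55
tool_pos: [569.3, -36.3, 16.2]
tcp_rot: [-3.141, 0.737, -0.07]
force: [0.4, -0.0, -0.3]
gripper_width: 85.3
gripper_force: 0.0
[-0.13531015  0.83088436  0.88223922 -0.05264218  2.1634856   1.49285705] [584.00524801 -37.38762551  32.47267757]
0.085 0.001 -0.001 -0.005 0 0.2 -0; | 1
```

```bash
python3 -m crank '0.085 0.001 0 -0.004 0 0 0; 0.055 0 0 0 0 0 0; 0.05 0 0 0 0 0 0; 0.05 0 0 0 0 0 0; 0.05 0 0 0 0 0 0; 0.05 0 0 0 0 0 0; 0.05 0 0 0 0 0 0'
python3 - <<'E'
from h import *
s=robot.observe();G=s["tool_pos"]-22*cur()[1][:,2];print(G,s["gripper_width"])
plan([(G+[0,0,110],-4,-42,.05,22),((582,-260,120),-24,48,.05,22)],50,8)
E
```

```text
time: 12.42
tool_pos: [575.0, -36.6, 20.0]
tcp_rot: [-3.141, 0.732, -0.07]
force: [2.7, 1.5, 6.3]
gripper_width: 50.1
gripper_force: 2.7
[589.65446522 -37.68265989  36.33983033] 50.09912253139731
0.05 -0.025 0 -0.027 0 0 0; 0.05 -0.024 0 -0.028 0 0 0; 0.05 -0.025 0 -0.027 0 0 0 |
 0.05 0.005 0.019 0.001 -0.1 7.4 1.8; 0.05 0.005 0.018 0.001 -0.1 7.4 1.9; 0.05 0.006 0.019 0.002 -0.1 7.4 1.8; 0.05 0.006 0.018 0.002 -0.1 7.5 1.9; 0.05 0.006 0.018 0.003 -0.1 7.4 1.8; 0.05 0.006 0.018 0.003 -0.1 7.4 1.9; 0.05 0.007 0.018 0.003 -0.1 7.4 1.8; 0.05 0.006 0.018 0.004 -0.1 7.4 1.9; 0.05 0.007 0.018 0.005 -0.1 7.4 1.8; 0.05 0.006 0.018 0.005 -0.1 7.4 1.9; 0.05 0.007 0.017 0.006 -0.1 7.5 1.8; 0.05 0.006 0.017 0.006 -0.1 7.4 1.8; | 15
```

```bash
python3 -m crank '0.045 0 0 0 0 0 0; 0.04 0 0 0 0 0 0; 0.04 0 0 0 0 0 0'
python3 - <<'E'
from h import *
p=get_image("wrist"); save("pics/w6.png",p)
E
```

```text
time: 12.8
tool_pos: [577.0, -36.4, 22.3]
tcp_rot: [-3.141, 0.726, -0.069]
force: [7.4, 2.0, 11.4]
gripper_width: 40.3
gripper_force: 13.3
```

View pics/w6.png

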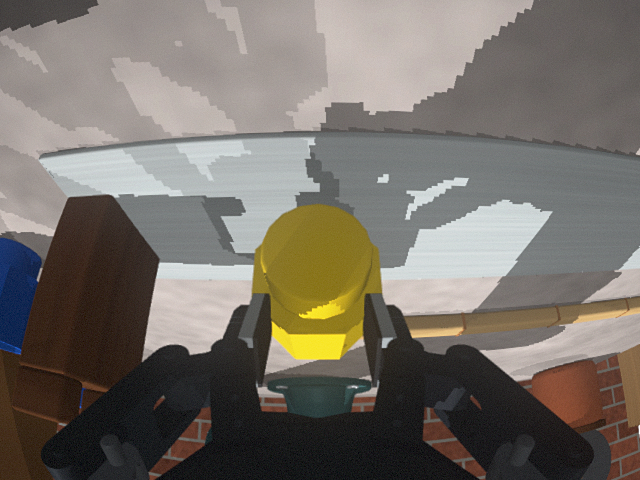

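The pads sat too high and slid over the upper chamfers, at the width reading of 40. Reopen, check, and go deeper.

```bash
python3 -m crank '0.06 0 0 0 0 0 0; 0.085 0 0 0 0 0 0; 0.085 0 0 0 0 0 0; 0.085 -0.015 0 -0.016 0 0 0; 0.085 -0.03 0 -0.032 0 0 0; 0.085 -0.03 0 -0.032 0 0 0; 0.085 0 0 0 0 0 0; 0.085 0 0 0 0 0 0'
python3 - <<'E'
from h import *
P,R=cur(); p=get_image("wrist"); save("pics/w7.png",p); cv=lambda q,z:wray(p,q,z,P,R)
r,m=cen(p,(22,120,50),(34,255,255)); print(r)
ys,xs=np.nonzero(m)
for dx in(-12,0,12):
    c=int(r[0][1][0])+dx; yy=ys[xs==c]; print(c,yy.min(),yy.max(),np.round(cv([(c,yy.max())],62),1),np.round(cv([(c,yy.min())],50),1))
print(P,robot.observe()["q"])
E
```

```text
time: 13.85
tool_pos: [572.7, -36.8, 129.7]
tcp_rot: [3.141, 0.731, -0.07]
force: [-0.5, 0.2, -0.1]
gripper_width: 84.7
gripper_force: 0.0
[([267, 59, 98, 137, 10956], [315.4, 127.6])]
303 61 195 [[554.4 -25.8  62. ]] [[650.2 -35.   50. ]]
315 59 195 [[553.8 -33.8  62. ]] [[651. -41.  50.]]
327 61 195 [[553.2 -41.8  62. ]] [[649.4 -46.8  50. ]]
[572.67229142 -36.75018418 129.68476211] [-0.1352712   0.76405384  0.76372237 -0.0610693   2.34593733  1.47965752]
```

View pics/w7.png

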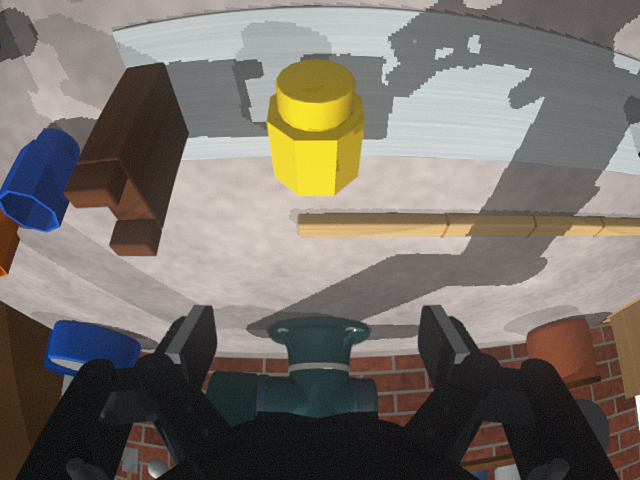

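Yellow is still lying flat at px (315,128). Retry deeper.

```bash
python3 - <<'E'
from h import *
plan([((588,-37,33.5),-4,-41,.085,25)],40)
E
```

```text
0.085 0.025 0 0.028 0 0.4 -0; 0.085 0.025 -0.001 0.029 0 0.3 -0; 0.085 0.025 0 0.028 0 0.4 -0; | 3
```

```bash
python3 -m crank '0.085 0.025 0 0.028 0 0.4 0; 0.085 0.025 0 0.029 0 0.3 0; 0.085 0.025 0 0.028 0 0.4 0; 0.085 0 0 0 0 0 0; 0.07 0 0 0 0 0 0; 0.06 0 0 0 0 0 0; 0.053 0 0 0 0 0 0; 0.05 0 0 0 0 0 0; 0.05 0 0 0 0 0 0; 0.05 0 0 0 0 0 0'
```

```text
time: 15.15
tool_pos: [573.9, -36.6, 18.2]
tcp_rot: [-3.141, 0.708, -0.07]
force: [4.9, 1.6, 5.1]
gripper_width: 50.5
gripper_force: 8.4
```

```bash
python3 -m crank '0.07 0 0 0 0 0 0; 0.085 0 0 0 0 0 0; 0.085 0 0 0 0 0 0; 0.085 0 0 0 0 0 0'; python3 -m crank '0.065 0 0 0 0 0 0;0.065 0 0 0 0 0 0;0.065 0 0 0 0 0 0;0.065 0 0 0 0 0 0';python3 -m crank '0.058 0 0 0 0 0 0;0.058 0 0 0 0 0 0'; python3 -m crank '0.055 0 0 0 0 0 0;0.055 0 0 0 0 0 0'
python3 - <<'E'
from h import *
p=get_image("wrist"); save("pics/w8.png",p)
E
```

```text
time: 15.65
tool_pos: [571.8, -36.7, 15.2]
tcp_rot: [3.141, 0.715, -0.07]
force: [0.3, -0.6, 0.6]
gripper_width: 85.1
gripper_force: 0.0
time: 16.15
tool_pos: [572.0, -36.7, 15.5]
tcp_rot: [3.142, 0.714, -0.07]
force: [-0.9, 0.0, -0.7]
gripper_width: 64.8
gripper_force: 0.0
time: 16.4
tool_pos: [572.1, -36.5, 15.6]
tcp_rot: [-3.141, 0.714, -0.07]
force: [-0.3, 0.6, 0.5]
gripper_width: 57.9
gripper_force: 0.2
time: 16.65
tool_pos: [572.4, -36.5, 15.9]
tcp_rot: [-3.141, 0.713, -0.07]
force: [0.9, 0.3, 2.2]
gripper_width: 55.0
gripper_force: 8.3
```

View pics/w8.png

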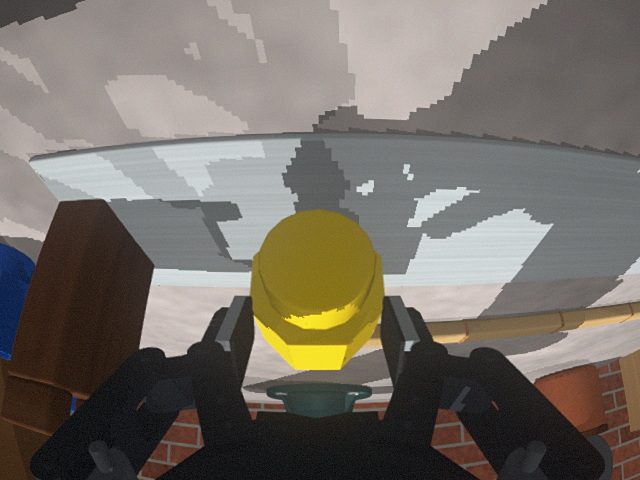

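The pads straddle the body (tips near row 298) but slip as they close. I'll project the tips to find where the pads really are.

```bash
cat >> h.py <<'E'
def wproj(p,X,P=None,R=None):
    K=p["intrinsics"];H=np.linalg.inv(np.array(p["hand_eye"])); X=np.atleast_2d(np.array(X,float))
    if P is not None: X=(X-P)@R
    c=X@H[:3,:3].T+H[:3,3]; r=np.linalg.norm(c[:,:2],axis=1); th=np.arctan2(r,c[:,2])
    return np.round(np.array([K[0][2],K[1][2]])+c[:,:2]/r[:,None]*th[:,None]*K[0][0])
E
python3 - <<'E'
from h import *
p=get_image("wrist");P,R=cur()
for x in(-11,11): print(x,wproj(p,[(x,-28,z) for z in(5,0,-5,-10,-20,-40)]).tolist())
# cup model: mouth x=mx, lying axis along az -4
e=np.array([np.cos(np.radians(-4)),np.sin(np.radians(-4)),0]);
for mx in(550,555,560):
    o=np.array([mx,-35,0]); n=np.array([-e[1],e[0],0])
    print(mx,"mouth-top",wproj(p,[o+n*12+[0,0,62],o-n*12+[0,0,62],o+n*29+[0,0,45],o+n*29+[0,0,21]],P,R).tolist(),"foot",wproj(p,[o+e*74+[0,0,56],o+e*74+n*23+[0,0,33],o+e*52+[0,0,62]],P,R).tolist())
E
```

```text
-11 [[267.0, 291.0], [266.0, 295.0], [265.0, 299.0], [264.0, 303.0], [261.0, 313.0], [255.0, 334.0]]
11 [[265.0, 254.0], [264.0, 257.0], [263.0, 261.0], [261.0, 264.0], [258.0, 272.0], [252.0, 291.0]]
550 mouth-top [[295.0, 371.0], [340.0, 371.0], [266.0, 340.0], [268.0, 301.0]] foot [[318.0, 316.0], [259.0, 260.0], [318.0, 348.0]]
555 mouth-top [[294.0, 369.0], [340.0, 369.0], [264.0, 338.0], [266.0, 297.0]] foot [[317.0, 312.0], [256.0, 253.0], [317.0, 344.0]]
560 mouth-top [[293.0, 367.0], [340.0, 367.0], [262.0, 335.0], [264.0, 294.0]] foot [[316.0, 307.0], [253.0, 247.0], [316.0, 341.0]]
```

```bash
python3 - <<'E'
from h import *
p=get_image("wrist")
for x in(-11,11): print(x,wproj(p,[(x,-42.5,z) for z in(0,-13,-20,-35,-50)]).tolist(),wproj(p,[(x,-57,z) for z in(0,-13,-20,-35,-50)]).tolist())
a=cv2.imread("pics/w7.png"); b=cv2.imread("pics/w8.png")
cv2.imwrite("pics/fing.png",np.vstack([cv2.resize(a[290:400,130:330],None,fx=4,fy=2.7),cv2.resize(b[240:400,180:380],None,fx=4,fy=1.87)]))
E
```

```text
-11 [[240.0, 294.0], [236.0, 305.0], [233.0, 312.0], [226.0, 328.0], [219.0, 346.0]] [[215.0, 294.0], [209.0, 305.0], [205.0, 311.0], [197.0, 326.0], [188.0, 344.0]]
11 [[237.0, 257.0], [232.0, 266.0], [229.0, 272.0], [221.0, 285.0], [213.0, 301.0]] [[211.0, 257.0], [204.0, 266.0], [200.0, 271.0], [191.0, 284.0], [180.0, 299.0]]
```

View pics/fing.png

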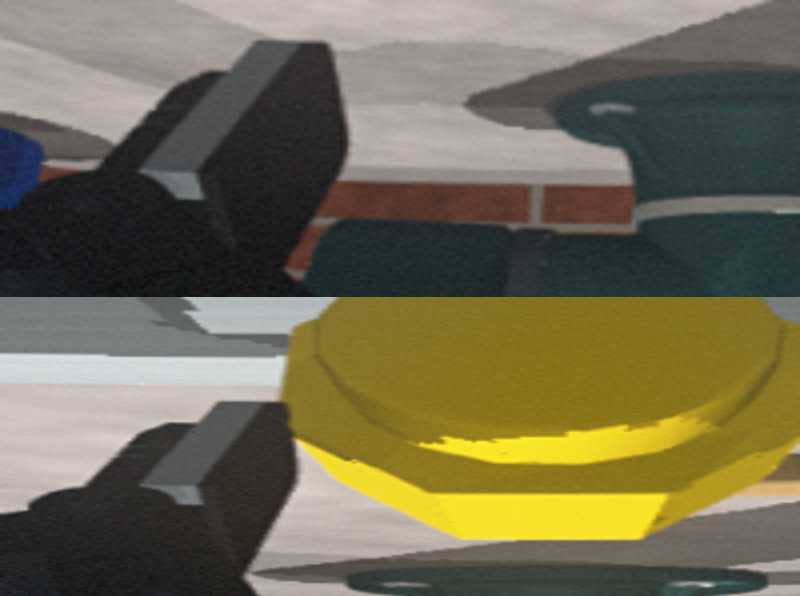

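The crops show the real fingertips are about 42–50 mm behind the reported TCP: the corner at px (212,305) fits z≈−50. The yellow cup was therefore held only by its rim. I'll use a setback of about 60 mm to the pad centre and check the force while going deeper.

```bash
python3 -m crank '0.07 0 0 0 0 0 0; 0.085 0 0 0 0 0 0; 0.085 0 0 0 0 0 0'; python3 - <<'E'
from h import *
plan([((588,-36.5,36),-4,-41,.085,60)],8)
E
```

```text
time: 17.18
tool_pos: [571.7, -36.8, 15.1]
tcp_rot: [3.141, 0.715, -0.07]
force: [0.6, 1.0, -0.2]
gripper_width: 85.1
gripper_force: 0.0
0.085 0 0 0.007 0 0 -0; 0.085 -0.001 -0.001 0.006 0 0 -0; 0.085 0 0 0.007 0 0 -0; 0.085 0 0 0.007 0 0 -0; 0.085 -0.001 0 0.007 0 0 -0; | 5
```

```bash
python3 -m crank '0.085 0 0 0.007 0 0 0; 0.085 -0.001 0 0.006 0 0 0; 0.085 0 0 0 0 0 0';python3 -m crank '0.085 0 0 0.007 0 0 0; 0.085 0 0 0 0 0 0'; python3 -m crank '0.085 0 0 0.007 0 0 0; 0.085 0 0 0 0 0 0'; python3 -m crank '0.085 0 0 0.006 0 0 0; 0.085 0 0 0 0 0 0'; python3 -m crank '0.06 0 0 0 0 0 0; 0.06 0 0 0 0 0 0; 0.05 0 0 0 0 0 0; 0.05 0 0 0 0 0 0; 0.05 0 0 0 0 0 0; 0.05 0 0 0 0 0 0'
```

```text
time: 17.55
tool_pos: [561.9, -35.9, 5.8]
tcp_rot: [-3.142, 0.716, -0.07]
force: [0.2, -0.3, -0.5]
gripper_width: 84.8
gripper_force: 0.0
time: 17.8
tool_pos: [557.6, -35.6, 0.6]
tcp_rot: [3.142, 0.715, -0.07]
force: [0.2, 0.5, -0.2]
gripper_width: 84.8
gripper_force: 0.0
time: 18.05
tool_pos: [553.0, -35.3, -4.8]
tcp_rot: [-3.142, 0.715, -0.07]
force: [0.2, 0.2, 0.6]
gripper_width: 84.9
gripper_force: 0.0
time: 18.3
tool_pos: [549.2, -35.1, -9.2]
tcp_rot: [-3.142, 0.715, -0.07]
force: [0.3, -1.2, 0.6]
gripper_width: 85.3
gripper_force: 0.0
time: 19.05
tool_pos: [550.0, -35.2, -8.5]
tcp_rot: [3.141, 0.713, -0.07]
force: [2.1, -0.7, 2.9]
gripper_width: 57.4
gripper_force: 44.6
```

A solid grip now (57.4 mm, 45 N). Carry yellow to the far spot, turning it mouth down.

```bash
python3 -m crank '0.05 0 0 0 0 0 0;0.05 0 0 0 0 0 0'; python3 - <<'E'
from h import *
s=robot.observe();G=s["tool_pos"]-62*cur()[1][:,2];print(G)
plan([(G+[0,0,90],-4,-41,.05,62),((582,-260,130),-24,49,.05,62),((582,-260,44),-24,49,.05,62)],45,7.5)
E
```

```text
time: 19.3
tool_pos: [550.0, -35.1, -8.5]
tcp_rot: [3.141, 0.713, -0.07]
force: [2.6, 0.1, 3.2]
gripper_width: 57.3
gripper_force: 64.0
[590.47735714 -37.97064905  38.43385685]
0.05 -0.03 0 -0.034 0 -0.1 -0; 0.05 -0.029 0 -0.034 0 0 -0 |
 0.05 0.008 0.017 -0.001 -0.1 6.8 1.7; 0.05 0.008 0.018 -0.001 -0.1 6.9 1.7; 0.05 0.009 0.017 0 -0.2 6.8 1.7; 0.05 0.009 0.017 -0.001 -0.1 6.9 1.7; 0.05 0.01 0.017 0 -0.1 6.8 1.7; 0.05 0.01 0.017 0 -0.1 6.9 1.7; 0.05 0.011 0.017 0.001 -0.1 6.8 1.7; 0.05 0.011 0.017 0.001 -0.2 6.9 1.7; 0.05 0.011 0.017 0.002 -0.1 6.8 1.7; 0.05 0.011 0.017 0.002 -0.1 6.8 1.7; 0.05 0.012 0.016 0.003 -0.1 6.9 1.7; 0.05 0.012 0.017 0.003 -0.1 6.8 1.7; 0.05 0.011 0.016 0.003 -0.2 6.9 1.7 |
 0.05 -0.032 0 0.028 0 0 0; 0.05 -0.033 0 0.029 0 0 0; | 17
```

```bash
python3 -m crank '0.05 -0.03 0 -0.034 0 0 0; 0.05 -0.029 0 -0.034 0 0 0; 0.05 0.008 0.017 -0.001 0 6.8 1.7; 0.05 0.008 0.018 -0.001 0 6.9 1.7; 0.05 0.009 0.017 0 -0.2 6.8 1.7; 0.05 0.009 0.017 -0.001 -0.1 6.9 1.7; 0.05 0.01 0.017 0 -0.1 6.8 1.7; 0.05 0.01 0.017 0 -0.1 6.9 1.7'; python3 -m crank '0.05 0.011 0.017 0.001 -0.1 6.8 1.7; 0.05 0.011 0.017 0.001 -0.2 6.9 1.7; 0.05 0.011 0.017 0.002 -0.1 6.8 1.7; 0.05 0.011 0.017 0.002 -0.1 6.8 1.7; 0.05 0.012 0.016 0.003 -0.1 6.9 1.7; 0.05 0.012 0.017 0.003 -0.1 6.8 1.7; 0.05 0.011 0.016 0.003 -0.2 6.9 1.7; 0.05 0 0 0 0 0 0; 0.05 0 0 0 0 0 0'
python3 - <<'E'
from h import *
s=robot.observe();print(s["q"],s["gripper_width"],s["tool_pos"]-62*cur()[1][:,2])
save("pics/s9.png",get_image("side"));save("pics/t9.png",get_image("top"))
plan([((582,-260,60),-24,49,.05,62),((582,-260,44),-24,49,.05,62)],25)
E
```

```text
time: 20.3
tool_pos: [584.9, -144.9, 66.2]
tcp_rot: [3.073, -0.012, -0.231]
force: [0.4, -0.3, -0.8]
gripper_width: 57.4
gripper_force: 63.8
time: 21.42
tool_pos: [623.3, -278.7, 88.0]
tcp_rot: [-3.138, -0.854, -0.423]
force: [1.0, -0.1, -0.1]
gripper_width: 57.1
gripper_force: 64.0
[-0.56055722 -0.05332345  1.99426915  0.30199145  0.36725446  1.19740897] 57.08152468018148 [ 580.63001107 -259.74744516  128.71647063]
0.05 -0.018 0 0.015 0 0 -0; 0.05 -0.017 0 0.016 0 0 -0.1; 0.05 -0.018 0 0.015 0 -0.1 -0 |
 0.05 -0.012 0 0.011 0 0 -0; | 4
```

```bash
python3 -m crank '0.05 -0.018 0 0.015 0 0 0; 0.05 -0.017 0 0.016 0 0 0; 0.05 -0.018 0 0.015 0 0 0; 0.05 -0.012 0 0.011 0 0 0; 0.05 0 0 0 0 0 0'; python3 -m crank '0.05 -0.0015 0 0.0013 0 0 0; 0.05 0 0 0 0 0 0;0.05 0 0 0 0 0 0'
python3 - <<'E'
from h import *
s=robot.observe();print(s["q"],s["force"],s["tool_pos"]-62*cur()[1][:,2])
E
```

```text
time: 22.15
tool_pos: [625.2, -278.7, 2.4]
tcp_rot: [-3.137, -0.856, -0.423]
force: [0.8, 0.5, -1.2]
gripper_width: 57.4
gripper_force: 64.6
time: 22.52
tool_pos: [625.1, -279.5, 1.8]
tcp_rot: [-3.138, -0.858, -0.423]
force: [1.8, 1.6, 3.0]
gripper_width: 57.0
gripper_force: 64.7
[-0.55980149  0.10229095  2.05500299  0.68614671  0.16834533  0.8020758 ] [1.82849152 1.58666946 2.96905151] [ 582.23646504 -260.41828171   42.29854476]
```

Touchdown. Joint 5 is at its limit, so release and back off while reducing tilt.

```bash
python3 -m crank '0.06 0 0 0 0 0 0; 0.07 0 0 0 0 0 0; 0.085 0 0 0 0 0 0; 0.085 0 0 0 0 0 0; 0.085 0 0 -0.03 0 -2 0; 0.085 0 0 -0.04 0 -4 0; 0.085 0.02 0 -0.04 0 -6 0; 0.085 0.02 0 -0.04 0 -8 0; 0.085 0 0 0 0 0 0'
python3 - <<'E'
from h import *
s=robot.observe();print(s["q"],s["force"])
P,R=cur(); p=get_image("side"); save("pics/s10.png",p); t=get_image("top"); save("pics/t10.png",t)
w=get_image("wrist"); save("pics/w10.png",w)
r,m=cen(w,(22,120,50),(34,255,255)); print(r)
r,m=cen(t,(20,110,50),(34,255,255),(230,200,450,290),10);print(r,[np.round(ray(t,c,78)) for _,c in r])
r,m=cen(p,(20,110,50),(34,255,255),(230,150,420,300),10);print(r)
for n in[w,p]: print([(np.round(d["xyz"]),d["conf"]) for d in nets.look_for("cup_b",n)])
E
```

```text
time: 23.65
tool_pos: [562.9, -252.7, 142.7]
tcp_rot: [-3.141, -0.526, -0.421]
force: [-0.2, 0.2, -1.0]
gripper_width: 84.9
gripper_force: 0.0
[-0.55352638 -0.13112227  1.78453457  0.08152262  0.96712955  1.40957183] [-0.20676384  0.16716196 -0.96070466]
[([279, 209, 77, 79, 4972], [316.9, 247.4])]
[([378, 235, 24, 24, 422], [389.5, 246.9])] [array([ 582., -260.,   78.])]
[([334, 210, 22, 34, 645], [344.5, 226.8])]
[(array([ 586., -259.,   77.]), 0.57)]
[(array([483., 379.,  45.]), 0.89), (array([694., 207.,  35.]), 0.77), (array([572., 203.,  52.]), 0.7), (array([ 580., -240.,   54.]), 0.55)]
```

Yellow stands mouth down at (582,−260), foot top at about 77 mm. Next is blue: look from above.

```bash
python3 - <<'E'
from h import *
plan([((520,180,260),18,0,.085,0)],60,9)
E
```

```text
0.085 -0.015 -0.047 -0.027 1.3 -3.5 -5.2; 0.085 -0.012 -0.049 -0.025 1.3 -3.4 -5.1; 0.085 -0.009 -0.05 -0.023 1.3 -3.5 -5.2; 0.085 -0.006 -0.052 -0.021 1.3 -3.5 -5.1; 0.085 -0.002 -0.053 -0.02 1.4 -3.4 -5.2; 0.085 0.001 -0.053 -0.019 1.3 -3.5 -5.1; 0.085 0.004 -0.053 -0.018 1.3 -3.5 -5.2; 0.085 0.009 -0.053 -0.017 1.3 -3.5 -5.1; | 8
```

```bash
python3 -m crank '0.085 -0.015 -0.047 -0.027 1.3 -3.5 -5.2; 0.085 -0.012 -0.049 -0.025 1.3 -3.4 -5.1; 0.085 -0.009 -0.05 -0.023 1.3 -3.5 -5.2; 0.085 -0.006 -0.052 -0.021 1.3 -3.5 -5.1; 0.085 -0.002 -0.053 -0.02 1.4 -3.4 -5.2; 0.085 0.001 -0.053 -0.019 1.3 -3.5 -5.1; 0.085 0.004 -0.053 -0.018 1.3 -3.5 -5.2; 0.085 0.009 -0.053 -0.017 1.3 -3.5 -5.1; 0.085 0 0 0 0 0 0; 0.085 0 0 0 0 0 0'
cat >> h.py <<'E'
def rimfit(m,p,P,R,x0,w=None):
    """fit octagonal prism silhouette pose (x,y,face) standing mouth up on bench by mask IoU"""
    from scipy.optimize import minimize
    def sil(x):
        im=np.zeros(m.shape,np.uint8); a=np.radians(x[2]+22.5+45*np.arange(8)); r=29/np.cos(np.pi/8)
        top=np.c_[x[0]+r*np.cos(a),x[1]+r*np.sin(a),np.full(8,74.)]; mid=top-[0,0,52.]
        f=np.radians(np.arange(0,360,15)); foot=np.c_[x[0]+23*np.cos(f),x[1]+23*np.sin(f),0*f]; fu=foot+[0,0,22.]
        for q in(np.r_[top,mid],np.r_[foot,fu]):
            cv2.fillConvexPoly(im,cv2.convexHull((wproj2(p,q,P,R)*16).astype(np.int32)),255,shift=4)
        return im
    def cost(x): s=sil(x); return 1-np.sum((s>0)&(m>0))/np.sum((s>0)|(m>0))
    best=min((minimize(cost,[x0[0],x0[1],f],method="Nelder-Mead",options=dict(initial_simplex=[[x0[0],x0[1],f],[x0[0]+8,x0[1],f],[x0[0],x0[1]+8,f],[x0[0],x0[1],f+9]])) for f in(0,11,22,33)),key=lambda r:r.fun)
    return np.round(best.x,1),round(best.fun,3)
def wproj2(p,X,P,R):
    K=p["intrinsics"];H=np.linalg.inv(np.array(p["hand_eye"])); X=(X-P)@R
    c=X@H[:3,:3].T+H[:3,3]; r=np.linalg.norm(c[:,:2],axis=1); th=np.arctan2(r,c[:,2])
    return np.array([K[0][2],K[1][2]])+c[:,:2]/r[:,None]*th[:,None]*K[0][0]
E
python3 - <<'E'
from h import *
P,R=cur(); p=get_image("wrist"); save("pics/w11.png",p); print(P)
for n,lo,hi,x0 in(("blue",(105,100,20),(130,255,255),(574,197)),("org",(4,130,30),(18,255,255),(480,376))):
    u=wproj2(p,np.array([[*x0,60.]]),P,R)[0].astype(int); b=[max(0,u[0]-60),max(0,u[1]-60),u[0]+60,u[1]+60]
    r,m=cen(p,lo,hi,[int(v) for v in b]); print(n,u,[x for x in r if x[0][4]>100],rimfit(m,p,P,R,x0))
E
```

```text
time: 25.15
tool_pos: [520.5, 179.3, 260.2]
tcp_rot: [3.138, 0.001, 0.314]
force: [-0.8, 0.2, -0.1]
gripper_width: 84.9
gripper_force: 0.0
[520.53683675 179.34578126 260.19941542]
blue [316 143] [([285, 115, 60, 59, 2853], [315.1, 143.7])] (array([574.3, 198.6,  18.1]), np.float64(0.029))
org [137 181] [([105, 155, 65, 57, 2756], [136.3, 182.2])] (array([475.6, 382.5,  17.6]), np.float64(0.082))
```

```bash
python3 - <<'E'
from h import *
plan([((575,199,130),18,-48,.085,62),((574,199,42),18,-48,.085,62)],45,8)
E
```

```text
0.085 0.001 -0.001 0.031 0 -8 -0; 0.085 0.006 0 0.03 0 -8 -0.1; 0.085 0.009 -0.001 0.028 0.1 -8 0; 0.085 0.013 0 0.025 0 -8 -0; 0.085 0.017 0 0.021 0 -8 -0.1; 0.085 0.019 -0.001 0.018 0.1 -8 0 |
 0.085 0.033 0 0.03 0 0 0; 0.085 0.032 0 0.029 0 0 0; | 8
```

```bash
python3 -m crank '0.085 0.001 -0.001 0.031 0 -8 0; 0.085 0.006 0 0.03 0 -8 0; 0.085 0.009 -0.001 0.028 0 -8 0; 0.085 0.013 0 0.025 0 -8 0; 0.085 0.017 0 0.021 0 -8 0; 0.085 0.019 -0.001 0.018 0 -8 0; 0.085 0 0 0 0 0 0; 0.085 0 0 0 0 0 0'
python3 - <<'E'
from h import *
P,R=cur(); p=get_image("wrist"); save("pics/w12.png",p); print(robot.observe()["q"])
r,m=cen(p,(105,100,20),(130,255,255),(200,30,440,300)); print([x for x in r if x[0][4]>300],rimfit(m,p,P,R,(574,198)))
plan([((574,199,42),18,-48,.085,62)],30,8)
E
```

```text
time: 26.2
tool_pos: [531.8, 184.8, 92.2]
tcp_rot: [3.136, 0.834, 0.308]
force: [-0.3, -0.3, 1.8]
gripper_width: 85.0
gripper_force: 0.0
[ 0.26049957  0.83236274  0.76601947 -0.05837142  2.36944443  1.49656824]
[([249, 58, 138, 175, 19464], [317.1, 151.6])] (array([573.6, 198.3,  17.5]), np.float64(0.019))
0.085 0.017 0 0.016 0 -0.1 -0.1; 0.085 0.017 0 0.017 0 -0.2 -0; 0.085 0.017 0 0.016 0.1 -0.1 -0.1; 0.085 0.017 0 0.016 0 -0.2 -0; | 4
```

```bash
python3 -m crank '0.085 0.017 0 0.016 0 0 0; 0.085 0.017 0 0.017 0 0 0; 0.085 0.017 0 0.016 0 0 0; 0.085 0.017 0 0.016 0 0 0; 0.085 0 0 0 0 0 0'; python3 -m crank '0.065 0 0 0 0 0 0; 0.055 0 0 0 0 0 0; 0.05 0 0 0 0 0 0; 0.05 0 0 0 0 0 0; 0.05 0 0 0 0 0 0; 0.05 0 0 0 0 0 0;0.05 0 0 0 0 0 0'
python3 - <<'E'
from h import *
s=robot.observe();G=s["tool_pos"]-62*cur()[1][:,2];print(G,s["q"])
plan([(G+[0,0,140],18,-48,.05,62),((592,60,185),5,-30,.05,62),((580,-40,140),-4,40,.05,62)],45,8)
E
```

```text
time: 26.88
tool_pos: [528.6, 184.4, -4.9]
tcp_rot: [3.137, 0.838, 0.31]
force: [0.1, 0.4, 0.1]
gripper_width: 85.1
gripper_force: 0.0
time: 27.75
tool_pos: [529.7, 184.7, -3.2]
tcp_rot: [3.137, 0.835, 0.31]
force: [3.0, 0.8, 3.4]
gripper_width: 57.3
gripper_force: 64.4
[573.38717035 199.03870304  38.47893095] [ 0.26111415  0.90826245  0.84233728 -0.05168898  2.22416421  1.50651745]
0.05 -0.026 0 -0.024 0 0 -0; 0.05 -0.026 0 -0.023 0 -0.1 -0.1; 0.05 -0.026 0 -0.023 0.1 0 -0; 0.05 -0.026 0 -0.024 0 -0.1 -0.1 |
 0.05 -0.001 0.032 0.003 2.1 4.5 2.5; 0.05 0.001 0.033 0.002 2 4.5 2.6; 0.05 0.002 0.033 0 2.1 4.5 2.5; 0.05 0.004 0.033 -0.001 2 4.4 2.6 |
 0.05 0.009 0.011 0.005 -0.1 7.8 1.1; 0.05 0.008 0.011 0.005 -0.1 7.7 1; 0.05 0.008 0.011 0.005 -0.1 7.8 1.1; 0.05 0.007 0.012 0.005 -0.1 7.8 1; 0.05 0.007 0.011 0.005 -0.1 7.7 1.1; 0.05 0.006 0.011 0.004 0 7.8 1.1; 0.05 0.006 0.011 0.004 -0.1 7.8 1; 0.05 0.005 0.011 0.004 -0.1 7.7 1.1; 0.05 0.005 0.012 0.003 -0.1 7.8 1; | 17
```

```bash
python3 -m crank '0.05 -0.013 0 -0.012 0 0 0; 0.05 -0.026 0 -0.024 0 0 0; 0.05 -0.026 0 -0.023 0 0 0; 0.05 -0.026 0 -0.023 0 0 0; 0.05 -0.013 0 -0.012 0 0 0; 0.05 -0.001 0.032 0.003 2.1 4.5 2.5; 0.05 0.001 0.033 0.002 2 4.5 2.6; 0.05 0.002 0.033 0 2.1 4.5 2.5; 0.05 0.004 0.033 -0.001 2 4.4 2.6'; python3 -m crank '0.05 0.009 0.011 0.005 -0.1 7.8 1.1; 0.05 0.008 0.011 0.005 -0.1 7.7 1; 0.05 0.008 0.011 0.005 -0.1 7.8 1.1; 0.05 0.007 0.012 0.005 -0.1 7.8 1; 0.05 0.007 0.011 0.005 -0.1 7.7 1.1; 0.05 0.006 0.011 0.004 0 7.8 1.1; 0.05 0.006 0.011 0.004 -0.1 7.8 1; 0.05 0.005 0.011 0.004 -0.1 7.7 1.1; 0.05 0.005 0.012 0.003 -0.1 7.8 1; 0.05 0 0 0 0 0 0'
python3 - <<'E'
from h import *
s=robot.observe();print(s["q"],s["tool_pos"]-62*cur()[1][:,2])
plan([((582,-40,60),-4,42,.05,62),((582,-40,37),-4,42,.05,62)],30)
E
```

```text
time: 28.88
tool_pos: [560.5, 56.3, 131.1]
tcp_rot: [3.138, 0.52, 0.082]
force: [0.2, 0.4, -0.3]
gripper_width: 57.0
gripper_force: 64.1
time: 30.12
tool_pos: [613.3, -42.8, 86.9]
tcp_rot: [3.14, -0.69, -0.07]
force: [0.5, -0.3, -0.8]
gripper_width: 57.3
gripper_force: 64.1
[-0.21596895 -0.17006707  2.00710013  0.15639074  0.62509131  1.33107844] [573.93780161 -39.92128999 134.70391963]
0.05 -0.013 0 0.021 0 0.8 -0; 0.05 -0.013 0 0.021 0.1 0.8 -0; 0.05 -0.014 -0.001 0.02 0 0.8 -0 |
 0.05 -0.015 0 0.017 0 0 -0; | 4
```

```bash
python3 -m crank '0.05 -0.013 0 0.021 0 0.8 0; 0.05 -0.013 0 0.021 0 0.8 0; 0.05 -0.014 0 0.02 0 0.8 0; 0.05 -0.015 0 0.017 0 0 0; 0.05 0 0 0 0 0 0; 0.05 0 0 0 0 0 0'
python3 - <<'E'
from h import *
s=robot.observe();print(s["q"],s["force"],s["tool_pos"]-62*cur()[1][:,2])
E
```

```text
time: 30.88
tool_pos: [631.4, -44.2, -0.6]
tcp_rot: [3.138, -0.746, -0.067]
force: [0.1, 0.2, -0.4]
gripper_width: 57.4
gripper_force: 64.1
[-2.15067419e-01 -1.88749862e-03  2.09296984e+00  3.07619833e-01
  3.23954874e-01  1.16898045e+00] [ 0.06917092  0.20096614 -0.39434383] [589.47053402 -41.17646994  44.96823355]
```

```bash
python3 -m crank '0.05 -0.004 0 0.004 0 0 0; 0.05 -0.004 0 0.003 0 0 0; 0.05 0 0 0 0 0 0; 0.05 0 0 0 0 0 0'
python3 - <<'E'
from h import *
s=robot.observe();print(s["q"],s["force"],s["tool_pos"]-62*cur()[1][:,2])
E
```

```text
time: 31.38
tool_pos: [628.9, -44.4, -12.4]
tcp_rot: [3.138, -0.745, -0.068]
force: [1.2, 0.6, 1.3]
gripper_width: 57.3
gripper_force: 64.2
[-0.21630727  0.01617668  2.1054858   0.33736298  0.29581307  1.13737152] [1.18205684 0.57973696 1.311662  ] [586.9518443  -41.33177498  33.16370798]
```

Touching at 33 mm, as expected. Release, back out along the tool, then swing to −45° above.

```bash
python3 -m crank '0.06 0 0 0 0 0 0; 0.07 0 0 0 0 0 0; 0.085 0 0 0 0 0 0; 0.085 0 0 0 0 0 0; 0.085 0 0 -0.03 0 0 0; 0.085 0 0 -0.05 0 -2 0; 0.085 0 0 -0.04 0 -3 0; 0.085 0 0 0 0 0 0'
python3 - <<'E'
from h import *
print(robot.observe()["q"])
plan([((592,-41,175),-4,-48,.085,62)],50,9.5)
E
```

```text
time: 32.38
tool_pos: [550.7, -39.1, 81.9]
tcp_rot: [3.136, -0.666, -0.067]
force: [1.3, 0.4, 0.2]
gripper_width: 85.0
gripper_force: 0.0
[-0.24065156 -0.31838405  2.11929222  0.16016434  0.6876399   1.30949329]
0.085 0 0 0.001 0 -8.6 -0; 0.085 0 0 -0.001 0.1 -8.6 -0; 0.085 -0.001 0 -0.002 0 -8.6 -0; 0.085 0 0 -0.003 0 -8.7 -0; 0.085 -0.001 0 -0.005 0 -8.6 -0; 0.085 -0.002 -0.001 -0.006 0.1 -8.6 -0; 0.085 -0.003 0 -0.006 0 -8.6 -0; 0.085 -0.003 0 -0.008 0 -8.6 -0; 0.085 -0.005 0 -0.009 0 -8.6 -0; 0.085 -0.006 0 -0.009 0 -8.7 -0.1; | 10
```

```bash
python3 -m crank '0.085 0 0 0.001 0 -8.6 0; 0.085 0 0 -0.001 0 -8.6 0; 0.085 -0.001 0 -0.002 0 -8.6 0; 0.085 0 0 -0.003 0 -8.7 0; 0.085 -0.001 0 -0.005 0 -8.6 0; 0.085 -0.002 0 -0.006 0 -8.6 0; 0.085 -0.003 0 -0.006 0 -8.6 0; 0.085 -0.003 0 -0.008 0 -8.6 0; 0.085 -0.005 0 -0.009 0 -8.6 0; 0.085 -0.006 0 -0.009 0 -8.7 0'; python3 -m crank '0.085 0 0 0 0 0 0; 0.085 0 0 0 0 0 0'
cat >> h.py <<'E'
def liefit(m,p,P,R,x0,h=4.):
    """fit lying cup: (mouth x, mouth y, az), mouth inward, foot along az"""
    from scipy.optimize import minimize
    def sil(x):
        im=np.zeros(m.shape,np.uint8); f=np.radians(x[2]); e=np.array([np.cos(f),np.sin(f),0]); n=np.array([-e[1],e[0],0]); k=np.array([0,0,1.])
        o=np.array([x[0],x[1],h+29]); a=np.radians(22.5+45*np.arange(8)); r=29/np.cos(np.pi/8)
        q=np.array([o+r*np.cos(t)*n+r*np.sin(t)*k for t in a]); b=np.radians(np.arange(0,360,15))
        g=np.array([o+52*e+23*np.cos(t)*n+23*np.sin(t)*k for t in b])
        for w in(np.r_[q,q+52*e],np.r_[g,g+22*e]): cv2.fillConvexPoly(im,cv2.convexHull((wproj2(p,w,P,R)*16).astype(np.int32)),255,shift=4)
        return im
    def cost(x): s=sil(x); return 1-np.sum((s>0)&(m>0))/np.sum((s>0)|(m>0))
    x0=np.array(x0,float); r=minimize(cost,x0,method="Nelder-Mead",options=dict(initial_simplex=[x0,x0+[8,0,0],x0+[0,8,0],x0+[0,0,8]]))
    return np.round(r.x,1),round(r.fun,3)
E
python3 - <<'E'
from h import *
P,R=cur(); p=get_image("wrist"); save("pics/w13.png",p); print(P,robot.observe()["q"])
r,m=cen(p,(105,100,20),(130,255,255),(200,10,440,300)); print([x for x in r if x[0][4]>300],liefit(m,p,P,R,(551,-41,-4)))
plan([((588,-41,34),-4,-48,.085,62)],40)
E
```

```text
time: 33.62
tool_pos: [544.4, -37.9, 126.3]
tcp_rot: [3.139, 0.854, -0.072]
force: [-0.2, -0.3, -0.1]
gripper_width: 84.8
gripper_force: 0.0
time: 33.88
tool_pos: [543.8, -37.8, 127.0]
tcp_rot: [3.138, 0.848, -0.073]
force: [-0.7, 0.5, 1.1]
gripper_width: 84.9
gripper_force: 0.0
[543.82438234 -37.83336562 126.97358965] [-0.13827666  0.77844786  0.79706541 -0.07896205  2.40880551  1.46871123]
[([260, 10, 115, 156, 14617], [317.0, 87.6])] (array([549.9, -38.5,  -3.6]), np.float64(0.025))
0.085 0.025 0 0.023 0 0.1 -0; 0.085 0.025 0 0.023 0 0.1 -0.1; 0.085 0.025 0 0.023 0.1 0.1 0; 0.085 0.025 0 0.023 0 0.1 -0; | 4
```

```bash
python3 -m crank '0.085 0.025 0 0.023 0 0 0; 0.085 0.025 0 0.023 0 0 0; 0.085 0.025 0 0.022 0 0 0; 0.085 0.021 0 0.022 0 0 0; 0.085 0 0 0 0 0 0'; python3 -m crank '0.065 0 0 0 0 0 0; 0.055 0 0 0 0 0 0; 0.05 0 0 0 0 0 0; 0.05 0 0 0 0 0 0; 0.05 0 0 0 0 0 0; 0.05 0 0 0 0 0 0;0.05 0 0 0 0 0 0'
python3 - <<'E'
from h import *
s=robot.observe();G=s["tool_pos"]-62*cur()[1][:,2];print(G,s["q"])
plan([(G+[0,0,100],-4,-48,.05,62),((586,-160,130),-14,42,.05,62)],45,7.5)
E
```

```text
time: 34.55
tool_pos: [538.6, -37.8, -3.3]
tcp_rot: [3.138, 0.849, -0.073]
force: [0.0, -0.3, -0.3]
gripper_width: 84.9
gripper_force: 0.0
time: 35.42
tool_pos: [541.6, -38.2, -0.5]
tcp_rot: [3.137, 0.844, -0.074]
force: [2.1, -0.1, 6.8]
gripper_width: 57.5
gripper_force: 64.2
[587.80496195 -41.33453033  40.68200325] [-0.1390472   0.87079816  0.90709954 -0.06639143  2.20487893  1.48797356]
0.05 -0.025 0 -0.022 0 0.1 -0; 0.05 -0.025 0 -0.022 0.1 0.1 -0.1; 0.05 -0.024 0 -0.023 0 0.1 -0.1 |
 0.05 0.008 0.009 0 0 6.9 0.9; 0.05 0.009 0.009 0 0.1 6.9 0.8; 0.05 0.008 0.009 0 0 6.9 0.9; 0.05 0.009 0.009 0 0.1 6.9 0.8; 0.05 0.009 0.01 0 0 6.9 0.9; 0.05 0.009 0.009 0.001 0.1 6.9 0.8; 0.05 0.008 0.009 0 0 6.9 0.9; 0.05 0.009 0.009 0.001 0 7 0.9; 0.05 0.009 0.009 0.001 0.1 6.9 0.8; 0.05 0.009 0.009 0.001 0 6.9 0.9; 0.05 0.008 0.009 0.001 0.1 6.9 0.8; 0.05 0.009 0.008 0.001 0 6.9 0.9; 0.05 0.009 0.009 0.002 0.1 6.9 0.8; | 16
```

```bash
python3 -m crank '0.05 -0.013 0 -0.011 0 0 0; 0.05 -0.025 0 -0.022 0 0 0; 0.05 -0.025 0 -0.022 0 0 0; 0.05 -0.011 0 -0.011 0 0 0; 0.05 0.008 0.008 0 0 6.9 0.9; 0.05 0.009 0.009 0 0 6.9 0.8; 0.05 0.008 0.008 0 0 6.9 0.9; 0.05 0.009 0.009 0 0 6.9 0.8; 0.05 0.009 0.008 0 0 6.9 0.9; 0.05 0.009 0.008 0.001 0 6.9 0.8'; python3 -m crank '0.05 0.008 0.009 0 0 6.9 0.9; 0.05 0.009 0.009 0.001 0 7 0.9; 0.05 0.009 0.009 0.001 0 6.9 0.8; 0.05 0.009 0.009 0.001 0 6.9 0.9; 0.05 0.008 0.008 0.001 0 6.9 0.8; 0.05 0.009 0.008 0.001 0 6.9 0.9; 0.05 0.009 0.009 0.002 0 6.9 0.8; 0.05 0 0 0 0 0 0; 0.05 0 0 0 0 0 0'
python3 - <<'E'
from h import *
s=robot.observe();print(s["gripper_width"],s["q"],s["tool_pos"]-62*cur()[1][:,2])
plan([((588,-151,70),-14,42,.05,62),((588,-151,44),-14,42,.05,62)],25)
E
```

```text
time: 36.67
tool_pos: [578.9, -92.9, 69.8]
tcp_rot: [3.098, 0.119, -0.153]
force: [-0.2, 0.4, -1.4]
gripper_width: 57.0
gripper_force: 63.8
time: 37.8
tool_pos: [626.3, -163.6, 80.6]
tcp_rot: [3.123, -0.724, -0.232]
force: [0.9, -0.3, -0.5]
gripper_width: 57.4
gripper_force: 63.9
57.44891156527889 [-0.39221056 -0.0952289   1.97411262  0.16823343  0.54871098  1.30638797] [ 586.62656527 -152.99173867  126.9803278 ]
0.05 -0.012 -0.001 0.014 0.2 0.2 0.2; 0.05 -0.012 -0.001 0.015 0.2 0.1 0.2; 0.05 -0.013 -0.001 0.014 0.2 0.2 0.1 |
 0.05 -0.009 0 0.01 0 0 0; 0.05 -0.008 0 0.009 0 0 0; | 5
```

```bash
python3 -m crank '0.05 -0.012 -0.001 0.014 0.2 0 0.2; 0.05 -0.012 -0.001 0.015 0.2 0 0.2; 0.05 -0.013 0 0.014 0.2 0 0.1; 0.05 -0.009 0 0.01 0 0 0; 0.05 -0.006 0 0.006 0 0 0; 0.05 0 0 0 0 0 0; 0.05 0 0 0 0 0 0'
python3 - <<'E'
from h import *
s=robot.observe();print(s["force"],s["q"],s["tool_pos"]-62*cur()[1][:,2])
E
```

```text
time: 38.67
tool_pos: [627.2, -162.4, 2.2]
tcp_rot: [3.141, -0.727, -0.243]
force: [-0.5, -0.3, -0.0]
gripper_width: 56.7
gripper_force: 63.9
[-0.49302904 -0.26832058 -0.03896528] [-0.39805856  0.02858614  2.04265776  0.28967115  0.3634772   1.18292582] [ 587.21930293 -152.41350006   48.58344839]
```

```bash
python3 -m crank '0.05 -0.003 0 0.003 0 0 0; 0.05 0 0 0 0 0 0; 0.05 0 0 0 0 0 0'; python3 -m crank '0.05 -0.001 0 0.002 0 0 0; 0.05 0 0 0 0 0 0; 0.05 0 0 0 0 0 0'
```

```text
time: 39.05
tool_pos: [626.2, -162.2, -2.9]
tcp_rot: [3.141, -0.725, -0.244]
force: [1.0, 0.5, 0.1]
gripper_width: 57.4
gripper_force: 63.9
time: 39.42
tool_pos: [626.8, -162.2, -5.3]
tcp_rot: [3.141, -0.725, -0.244]
force: [0.2, 0.8, -0.5]
gripper_width: 57.1
gripper_force: 63.9
```

```bash
python3 -m crank '0.05 -0.0015 0 0.0015 0 0 0; 0.05 0 0 0 0 0 0; 0.05 0 0 0 0 0 0'; python3 -m crank '0.06 0 0 0 0 0 0; 0.07 0 0 0 0 0 0; 0.085 0 0 0 0 0 0; 0.085 0 0 0 0 0 0; 0.085 0 0 -0.03 0 -1 0; 0.085 0 0 -0.04 0 -4 0; 0.085 0.02 0 -0.04 0 -6 0; 0.085 0.02 0 -0.04 0 -8 0; 0.085 0 0 0 0 0 0'
python3 - <<'E'
from h import *
s=robot.observe();print(s["q"])
w=get_image("wrist"); save("pics/w14.png",w);p=get_image("side"); save("pics/s14.png",p); t=get_image("top"); save("pics/t14.png",t)
r,m=cen(t,(105,100,20),(130,255,255),(230,200,450,290),10);print(r,[np.round(ray(t,c,78)) for _,c in r])
r,m=cen(t,(20,110,50),(34,255,255),(230,200,450,290),10);print(r,[np.round(ray(t,c,78)) for _,c in r])
r,m=cen(t,(4,130,30),(18,255,255),(100,240,200,320),30);print(r,[np.round(ray(t,c,60)) for _,c in r])
r,m=cen(p,(105,100,20),(130,255,255),(230,150,420,300),10);print(r)
for n in[w,p]: print([(np.round(d["xyz"]),round(d["conf"],2)) for d in nets.look_for("cup_a",n)])
print([(np.round(d["xyz"]),round(d["conf"],2)) for d in nets.look_for("bar",t)])
E
```

```text
time: 39.8
tool_pos: [628.0, -162.7, -5.3]
tcp_rot: [3.141, -0.729, -0.244]
force: [-1.4, 0.8, 6.0]
gripper_width: 57.2
gripper_force: 64.5
time: 40.92
tool_pos: [577.4, -150.6, 143.8]
tcp_rot: [3.139, -0.409, -0.243]
force: [0.2, 0.9, -0.4]
gripper_width: 85.0
gripper_force: 0.0
[-0.3822519  -0.1020615   1.71717039  0.05839294  1.12177846  1.41712349]
[([339, 231, 23, 19, 288], [350.7, 239.6])] [array([ 599., -156.,   78.])]
[([378, 235, 24, 25, 429], [389.4, 247.1])] [array([ 581., -259.,   78.])]
[([136, 268, 27, 24, 487], [148.9, 280.2])] [array([478., 376.,  60.])]
[([314, 232, 24, 35, 706], [325.2, 249.2])]
[(array([690., 182.,  23.]), 0.91), (array([ 590., -154.,   74.]), 0.89), (array([ 590., -252.,   78.]), 0.89)]
[(array([ 579., -238.,   51.]), 0.9), (array([476., 378.,  43.]), 0.7), (array([ 589., -138.,   56.]), 0.65), (array([695., 205.,  36.]), 0.62)]
[(array([ 372., -286.,   13.]), 0.96)]
```

Blue is upright on the plate at (588,−153). Now orange.

```bash
python3 - <<'E'
from h import *
plan([((530,130,240),10,-20,.085,62),((478,382,135),18,-48,.085,62)],56,9.5)
E
```

```text
0.085 -0.017 -0.043 -0.014 0.1 -6.9 -4.1; 0.085 -0.015 -0.044 -0.012 0.1 -7 -4.1; 0.085 -0.014 -0.044 -0.012 0 -6.9 -4.1; 0.085 -0.011 -0.045 -0.01 0.1 -7 -4; 0.085 -0.01 -0.045 -0.011 0.1 -6.9 -4.1; 0.085 -0.008 -0.045 -0.01 0.1 -7 -4.1 |
 0.085 0 -0.05 0.02 -0.9 -5.6 -1.3; 0.085 0.003 -0.051 0.018 -0.9 -5.6 -1.4; 0.085 0.005 -0.05 0.017 -0.9 -5.6 -1.3; 0.085 0.009 -0.051 0.015 -0.9 -5.5 -1.4; 0.085 0.011 -0.05 0.012 -0.9 -5.6 -1.3; | 11
```

```bash
python3 -m crank '0.085 -0.017 -0.043 -0.014 0.1 -6.9 -4.1; 0.085 -0.015 -0.044 -0.012 0.1 -7 -4.1; 0.085 -0.014 -0.044 -0.012 0 -6.9 -4.1; 0.085 -0.011 -0.045 -0.01 0.1 -7 -4; 0.085 -0.01 -0.045 -0.011 0.1 -6.9 -4.1; 0.085 -0.008 -0.045 -0.01 0.1 -7 -4.1'; python3 -m crank '0.085 0 -0.05 0.02 -0.9 -5.6 -1.3; 0.085 0.003 -0.051 0.018 -0.9 -5.6 -1.4; 0.085 0.005 -0.05 0.017 -0.9 -5.6 -1.3; 0.085 0.009 -0.051 0.015 -0.9 -5.5 -1.4; 0.085 0.011 -0.05 0.012 -0.9 -5.6 -1.3; 0.085 0 0 0 0 0 0; 0.085 0 0 0 0 0 0'
python3 - <<'E'
from h import *
P,R=cur(); p=get_image("wrist"); save("pics/w15.png",p); s=robot.observe(); print(s["q"],P-62*R[:,2])
r,m=cen(p,(4,130,30),(18,255,255),(150,10,480,300)); print([x for x in r if x[0][4]>300])
f=rimfit(m,p,P,R,(478,382)); print(f)
a=f[0][2]
plan([((f[0][0],f[0][1],90),a,-48,.085,62),((f[0][0],f[0][1],44),a,-48,.085,62)],30,8)
E
```

```text
time: 41.98
tool_pos: [509.7, 127.0, 183.3]
tcp_rot: [3.14, 0.351, 0.176]
force: [0.4, -0.3, 0.3]
gripper_width: 85.0
gripper_force: 0.0
time: 42.85
tool_pos: [435.3, 366.2, 93.7]
tcp_rot: [3.137, 0.836, 0.31]
force: [0.2, 0.1, 0.4]
gripper_width: 85.0
gripper_force: 0.0
[0.50741659 0.81560834 0.79511853 0.19918995 2.34425526 1.84477617] [479.05261777 380.57004416 135.26989791]
[([244, 57, 138, 174, 19181], [312.8, 149.8])]
(array([476.1, 381.5,  19.9]), np.float64(0.021))
0.085 0.016 0 0.017 -0.7 -0.1 -0.7; 0.085 0.017 -0.001 0.017 -0.7 -0.2 -0.7 |
 0.085 0.017 0 0.015 0 0 -0; 0.085 0.017 0 0.016 0 0 -0; | 4
```

```bash
python3 -m crank '0.085 0.016 0 0.017 -0.7 0 -0.7; 0.085 0.017 -0.001 0.017 -0.7 0 -0.7; 0.085 0.017 0 0.015 0 0 0; 0.085 0.016 0 0.015 0 0 0; 0.085 0 0 0 0 0 0'; python3 -m crank '0.065 0 0 0 0 0 0; 0.055 0 0 0 0 0 0; 0.05 0 0 0 0 0 0; 0.05 0 0 0 0 0 0; 0.05 0 0 0 0 0 0; 0.05 0 0 0 0 0 0;0.05 0 0 0 0 0 0'
python3 - <<'E'
from h import *
s=robot.observe();G=s["tool_pos"]-62*cur()[1][:,2];print(G,s["q"])
plan([(G+[0,0,140],20,-48,.05,62),((575,90,205),8,-35,.05,62),((580,-40,140),-4,40,.05,62)],50,8.5)
E
```

```text
time: 43.52
tool_pos: [431.1, 365.7, -0.0]
tcp_rot: [3.139, 0.84, 0.346]
force: [0.2, -0.4, 0.3]
gripper_width: 85.1
gripper_force: 0.0
time: 44.4
tool_pos: [433.3, 367.0, 4.1]
tcp_rot: [-3.141, 0.832, 0.348]
force: [3.4, 1.2, 6.1]
gripper_width: 57.2
gripper_force: 64.5
[476.39652136 382.65565598  45.88072981] [0.5208629  0.88803413 0.86052546 0.15930916 2.21099507 1.78350842]
0.05 -0.035 0 -0.031 0 -0.1 -0; 0.05 -0.034 0 -0.032 0 -0.1 -0; 0.05 -0.035 0 -0.031 -0.1 -0.2 -0 |
 0.05 -0.001 0.043 -0.001 1.1 1.9 1.3; 0.05 0.001 0.043 -0.002 1.2 1.8 1.3; 0.05 0.001 0.043 -0.003 1.1 1.9 1.2; 0.05 0.003 0.043 -0.004 1.2 1.8 1.3; 0.05 0.003 0.042 -0.004 1.1 1.9 1.3; 0.05 0.005 0.043 -0.006 1.2 1.8 1.3; 0.05 0.006 0.042 -0.006 1.1 1.9 1.3 |
 0.05 0.012 0.015 0.006 -0.1 8.3 1.4; 0.05 0.011 0.014 0.007 0 8.3 1.5; 0.05 0.011 0.015 0.006 -0.1 8.3 1.4; 0.05 0.009 0.014 0.007 0 8.3 1.4; 0.05 0.009 0.014 0.007 -0.1 8.3 1.5; 0.05 0.009 0.015 0.007 -0.1 8.3 1.4; 0.05 0.007 0.014 0.007 0 8.3 1.4; 0.05 0.007 0.015 0.007 -0.1 8.3 1.5; 0.05 0.006 0.014 0.006 0 8.3 1.4; | 19
```

```bash
python3 -m crank '0.05 -0.018 0 -0.016 0 0 0; 0.05 -0.034 0 -0.031 0 0 0; 0.05 -0.034 0 -0.032 0 0 0; 0.05 -0.018 0 -0.016 0 0 0; 0.05 -0.001 0.043 -0.001 1.1 1.9 1.3; 0.05 0.001 0.043 -0.002 1.2 1.8 1.3; 0.05 0.001 0.043 -0.003 1.1 1.9 1.2; 0.05 0.003 0.043 -0.004 1.2 1.8 1.3; 0.05 0.003 0.042 -0.004 1.1 1.9 1.3; 0.05 0.005 0.043 -0.006 1.2 1.8 1.3'; python3 -m crank '0.05 0.006 0.042 -0.006 1.1 1.9 1.3; 0.05 0.012 0.015 0.006 -0.1 8.3 1.4; 0.05 0.011 0.014 0.007 0 8.3 1.5; 0.05 0.011 0.015 0.006 -0.1 8.3 1.4; 0.05 0.009 0.014 0.007 0 8.3 1.4; 0.05 0.009 0.014 0.007 -0.1 8.3 1.5; 0.05 0.009 0.015 0.007 -0.1 8.3 1.4; 0.05 0.007 0.014 0.007 0 8.3 1.4; 0.05 0.007 0.015 0.007 -0.1 8.3 1.5; 0.05 0.006 0.014 0.006 0 8.3 1.4'; python3 -m crank '0.05 0 0 0 0 0 0; 0.05 0 0 0 0 0 0'
python3 - <<'E'
from h import *
s=robot.observe();print(s["q"],s["tool_pos"]-62*cur()[1][:,2])
plan([((580,-40,62),-4,42,.05,62),((580,-40,40),-4,42,.05,62)],30)
E
```

```text
time: 45.65
tool_pos: [523.8, 124.0, 152.9]
tcp_rot: [3.14, 0.639, 0.166]
force: [-0.4, -0.1, -1.1]
gripper_width: 57.3
gripper_force: 64.0
time: 46.9
tool_pos: [618.6, -42.8, 93.0]
tcp_rot: [-3.137, -0.706, -0.074]
force: [0.1, 0.4, -1.1]
gripper_width: 57.4
gripper_force: 64.0
time: 47.15
tool_pos: [620.3, -42.6, 94.2]
tcp_rot: [-3.138, -0.703, -0.073]
force: [0.5, -0.6, 0.3]
gripper_width: 57.5
gripper_force: 64.0
[-0.21601497 -0.16693933  1.99512261  0.16498604  0.62207984  1.32654516] [580.27716246 -39.93481321 141.46724139]
0.05 -0.017 0 0.02 0 0.6 -0; 0.05 -0.016 0 0.02 -0.1 0.5 -0.1; 0.05 -0.017 0 0.02 0 0.6 -0 |
 0.05 -0.015 0 0.016 0 0 -0; | 4
```

```bash
python3 -m crank '0.05 -0.017 0 0.02 0 0.6 0; 0.05 -0.016 0 0.02 0 0.5 0; 0.05 -0.017 0 0.02 0 0.6 0; 0.05 -0.015 0 0.016 0 0 0; 0.05 -0.002 0 0.002 0 0 0; 0.05 0 0 0 0 0 0; 0.05 0 0 0 0 0 0'
python3 - <<'E'
from h import *
s=robot.observe();print(s["q"],s["force"],s["tool_pos"]-62*cur()[1][:,2])
E
```

```text
time: 48.02
tool_pos: [622.0, -42.7, -8.1]
tcp_rot: [-3.139, -0.736, -0.072]
force: [-1.0, 0.1, -0.4]
gripper_width: 57.5
gripper_force: 64.0
[-0.21829598 -0.00731065  2.11145567  0.32180208  0.32309968  1.15588672] [-1.04135248  0.10663764 -0.40686375] [580.46497237 -39.86905808  37.87548234]
```

```bash
python3 -m crank '0.05 -0.002 0 0.002 0 0 0; 0.05 0 0 0 0 0 0;0.05 0 0 0 0 0 0'; python3 -m crank '0.06 0 0 0 0 0 0; 0.07 0 0 0 0 0 0; 0.085 0 0 0 0 0 0; 0.085 0 0 0 0 0 0; 0.085 0 0 -0.03 0 0 0; 0.085 0 0 -0.05 0 -2 0; 0.085 0 0 -0.04 0 -3 0; 0.085 0 0 0 0 0 0'
python3 - <<'E'
from h import *
print(robot.observe()["q"])
plan([((592,-41,175),-4,-48,.085,62)],50,9.5)
E
```

```text
time: 48.4
tool_pos: [620.8, -42.8, -12.2]
tcp_rot: [-3.138, -0.734, -0.073]
force: [0.2, 0.8, 1.4]
gripper_width: 57.3
gripper_force: 64.2
time: 49.4
tool_pos: [543.2, -37.9, 82.5]
tcp_rot: [-3.141, -0.654, -0.072]
force: [-0.1, -0.3, -0.8]
gripper_width: 85.3
gripper_force: 0.0
[-0.24499837 -0.33400632  2.12315278  0.1628201   0.71235042  1.30891615]
0.085 0 0 0.001 0 -9.5 -0; 0.085 0.001 0 0 0 -9.5 -0; 0.085 0 0 -0.003 0 -9.5 -0; 0.085 0 0 -0.004 0 -9.5 -0; 0.085 0 0 -0.006 0 -9.5 -0; 0.085 -0.002 0 -0.007 0 -9.5 -0; 0.085 -0.003 0 -0.009 -0.1 -9.5 -0; 0.085 -0.004 0 -0.009 0 -9.5 -0; 0.085 -0.006 0 -0.011 0 -9.5 -0.1; | 9
```

```bash
python3 -m crank '0.085 0 0 0.001 0 -9.5 0; 0.085 0.001 0 0 0 -9.5 0; 0.085 0 0 -0.003 0 -9.5 0; 0.085 0 0 -0.004 0 -9.5 0; 0.085 0 0 -0.006 0 -9.5 0; 0.085 -0.002 0 -0.007 0 -9.5 0; 0.085 -0.003 0 -0.009 0 -9.5 0; 0.085 -0.004 0 -0.009 0 -9.5 0; 0.085 -0.006 0 -0.011 0 -9.5 0; 0.085 0 0 0 0 0 0'; python3 -m crank '0.085 0 0 0 0 0 0'
python3 - <<'E'
from h import *
P,R=cur(); p=get_image("wrist"); save("pics/w16.png",p); print(P,robot.observe()["q"])
r,m=cen(p,(4,150,60),(18,255,255),(230,0,410,300)); print([x for x in r if x[0][4]>300]);f=liefit(m,p,P,R,(545,-40,-4));print(f)
x,y,a=f[0]; plan([((x+37,y+37*np.sin(np.radians(a)),35),a,-48,.085,62)],36)
E
```

```text
time: 50.65
tool_pos: [543.7, -37.5, 119.0]
tcp_rot: [-3.135, 0.86, -0.066]
force: [-1.5, 0.1, -1.0]
gripper_width: 85.0
gripper_force: 0.0
time: 50.78
tool_pos: [543.6, -37.4, 127.1]
tcp_rot: [-3.137, 0.848, -0.067]
force: [0.4, 0.2, 0.6]
gripper_width: 84.4
gripper_force: 0.0
[543.5812442  -37.41911748 127.06034582] [-0.13957933  0.77720992  0.79810984 -0.07433435  2.40881853  1.46768721]
[([260, 11, 115, 155, 14470], [316.8, 87.9])]
(array([549.4, -37.6,  -3.8]), np.float64(0.032))
0.085 0.025 0 0.023 -0.1 0.1 -0; 0.085 0.025 0 0.023 0 0.1 -0; 0.085 0.024 0 0.023 -0.1 0.1 -0; 0.085 0.025 0 0.024 -0.1 0.1 -0; | 4
```

```bash
python3 -m crank '0.085 0.025 0 0.023 0 0 0; 0.085 0.025 0 0.023 0 0 0; 0.085 0.024 0 0.022 0 0 0; 0.085 0.022 0 0.022 0 0 0; 0.085 0 0 0 0 0 0'; python3 -m crank '0.065 0 0 0 0 0 0; 0.055 0 0 0 0 0 0; 0.05 0 0 0 0 0 0; 0.05 0 0 0 0 0 0; 0.05 0 0 0 0 0 0; 0.05 0 0 0 0 0 0;0.05 0 0 0 0 0 0'
python3 - <<'E'
from h import *
s=robot.observe();G=s["tool_pos"]-62*cur()[1][:,2];print(G,s["q"])
plan([(G+[0,0,100],-4,-48,.05,62),((593,-46,130),-5,42,.05,62)],45,8)
E
```

```text
time: 51.45
tool_pos: [538.5, -36.7, -2.8]
tcp_rot: [-3.137, 0.848, -0.068]
force: [0.6, 0.2, 0.3]
gripper_width: 84.8
gripper_force: 0.0
time: 52.32
tool_pos: [541.5, -37.1, -0.2]
tcp_rot: [-3.138, 0.843, -0.069]
force: [2.7, -0.8, 6.3]
gripper_width: 57.1
gripper_force: 64.2
[587.63285025 -40.45456983  41.04983159] [-0.13947583  0.86967137  0.90810492 -0.06184616  2.20497008  1.48691272]
0.05 -0.025 0 -0.022 0 0.1 0; 0.05 -0.025 0 -0.022 -0.1 0.1 0; 0.05 -0.024 0 -0.023 0 0.1 0 |
 0.05 0.009 0 0 0 7.5 0.1; 0.05 0.009 0.001 0 0 7.5 0.1; 0.05 0.009 0 0 0 7.5 0.1; 0.05 0.009 0.001 0 0 7.5 0.1; 0.05 0.009 0 0 0 7.5 0.1; 0.05 0.009 0.001 0 0 7.5 0.1; 0.05 0.008 0 0.001 0 7.5 0.1; 0.05 0.009 0 0 0 7.5 0.1; 0.05 0.008 0.001 0.001 0 7.5 0.1; 0.05 0.008 0 0 0 7.5 0.1; 0.05 0.008 0.001 0.001 0 7.5 0.1; 0.05 0.008 0 0 0 7.5 0.1; | 15
```

```bash
python3 -m crank '0.05 -0.013 0 -0.011 0 0 0; 0.05 -0.025 0 -0.022 0 0 0; 0.05 -0.025 0 -0.022 0 0 0; 0.05 -0.011 0 -0.011 0 0 0; 0.05 0.009 0 0 0 7.5 0.1; 0.05 0.009 0.001 0 0 7.5 0.1; 0.05 0.009 0 0 0 7.5 0.1; 0.05 0.009 0.001 0 0 7.5 0.1; 0.05 0.009 0 0 0 7.5 0.1; 0.05 0.009 0.001 0 0 7.5 0.1'; python3 -m crank '0.05 0.008 0 0.001 0 7.5 0.1; 0.05 0.009 0 0 0 7.5 0.1; 0.05 0.008 0.001 0.001 0 7.5 0.1; 0.05 0.008 0 0 0 7.5 0.1; 0.05 0.008 0.001 0.001 0 7.5 0.1; 0.05 0.008 0 0 0 7.5 0.1; 0.05 0 0 0 0 0 0; 0.05 0 0 0 0 0 0'
python3 - <<'E'
from h import *
s=robot.observe();print(s["gripper_width"],s["q"],s["tool_pos"]-62*cur()[1][:,2])
plan([((593,-44,70),-5,42,.05,62),((593,-44,46),-5,42,.05,62)],25)
E
```

```text
time: 53.58
tool_pos: [585.9, -43.5, 69.8]
tcp_rot: [3.14, 0.058, -0.08]
force: [0.6, 0.2, -0.6]
gripper_width: 57.2
gripper_force: 63.8
time: 54.58
tool_pos: [632.9, -49.7, 80.0]
tcp_rot: [-3.14, -0.723, -0.091]
force: [0.6, -0.9, -0.3]
gripper_width: 56.9
gripper_force: 63.8
56.93740016620414 [-0.21613302 -0.12408292  2.00021373  0.16161901  0.55219062  1.33861815] [592.03988859 -46.06375829 126.49810166]
0.05 -0.012 -0.001 0.014 0 0.2 -0; 0.05 -0.012 0 0.015 0 0.2 -0.1; 0.05 -0.012 -0.001 0.014 0 0.2 -0 |
 0.05 -0.016 0 0.018 0 0 -0; | 4
```

```bash
python3 -m crank '0.05 -0.012 -0.001 0.014 0 0 0; 0.05 -0.012 0 0.015 0 0 0; 0.05 -0.012 -0.001 0.014 0 0 0; 0.05 -0.016 0 0.018 0 0 0; 0.05 0 0 0 0 0 0; 0.05 0 0 0 0 0 0'; python3 -m crank '0.05 -0.0015 0 0.0015 0 0 0; 0.05 0 0 0 0 0 0;0.05 0 0 0 0 0 0'
python3 - <<'E'
from h import *
s=robot.observe();print(s["force"],s["q"],s["tool_pos"]-62*cur()[1][:,2])
E
```

```text
time: 55.32
tool_pos: [635.6, -47.9, 0.8]
tcp_rot: [-3.14, -0.726, -0.09]
force: [-0.5, 0.5, -0.7]
gripper_width: 57.1
gripper_force: 64.0
time: 55.7
tool_pos: [633.9, -47.5, -2.7]
tcp_rot: [-3.14, -0.724, -0.091]
force: [0.2, -0.7, -1.0]
gripper_width: 57.2
gripper_force: 64.0
[ 0.15141971 -0.66264589 -1.00194067] [-0.21038489  0.01119934  2.07151898  0.23932313  0.34778323  1.2555473 ] [592.95183209 -43.91313112  43.74816683]
```

```bash
python3 -m crank '0.05 -0.0015 0 0.0015 0 0 0; 0.05 0 0 0 0 0 0;0.05 0 0 0 0 0 0'; python3 -m crank '0.05 -0.001 0 0.001 0 0 0; 0.05 0 0 0 0 0 0;0.05 0 0 0 0 0 0'
```

```text
time: 56.08
tool_pos: [633.7, -47.5, -5.1]
tcp_rot: [-3.14, -0.724, -0.091]
force: [0.4, 0.5, 0.1]
gripper_width: 56.8
gripper_force: 64.2
time: 56.45
tool_pos: [634.5, -47.7, -5.1]
tcp_rot: [-3.14, -0.726, -0.091]
force: [-2.5, 2.1, 4.6]
gripper_width: 57.0
gripper_force: 64.9
```

```bash
python3 -m crank '0.06 0 0 0 0 0 0; 0.07 0 0 0 0 0 0; 0.085 0 0 0 0 0 0; 0.085 0 0 0 0 0 0; 0.085 0 0 -0.03 0 -1 0; 0.085 0 0 -0.04 0 -4 0; 0.085 0.03 0 -0.05 0 -6 0; 0.085 0.03 0 -0.05 0 -8 0; 0.085 0.03 0 -0.05 0 -10 0; 0.085 0 0 -0.06 0 -10 0'
python3 - <<'E'
from h import *
P,R=cur();s=robot.observe();print(s["q"],P)
w=get_image("wrist"); save("pics/w17.png",w);p=get_image("side"); save("pics/s17.png",p); t=get_image("top"); save("pics/t17.png",t)
for n,lo,hi in(("blue",(105,100,20),(130,255,255)),("yel",(20,110,50),(34,255,255)),("org",(4,150,70),(18,255,255))):
    r,m=cen(t,lo,hi,(272,200,425,290),60);print(n,r,[np.round(ray(t,c,78)) for _,c in r])
    r,m=cen(p,lo,hi,(230,150,420,300),60);print(r)
r,m=cen(t,(14,60,90),(24,180,255),(100,270,560,360),100);print("bar",r)
ys,xs=np.nonzero(m);print(cv2.minAreaRect(np.array([ray(t,(x,y),16)[:2] for x,y in zip(xs,ys)],np.float32)))
print([(np.round(d["xyz"]),round(d["conf"],2)) for d in nets.look_for("bar",t)])
E
```

```text
time: 57.7
tool_pos: [578.7, -42.9, 260.8]
tcp_rot: [-3.139, -0.094, -0.088]
force: [1.7, -0.8, 0.2]
gripper_width: 84.6
gripper_force: 0.0
[-0.17827388  0.07527995  1.25449938  0.01072049  1.71806578  1.4825783 ] [578.6692526  -42.85006183 260.84866447]
blue [([339, 231, 23, 25, 424], [350.0, 242.8])] [array([ 590., -155.,   78.])]
[([314, 232, 24, 35, 702], [325.2, 249.2])]
yel [([378, 235, 24, 25, 429], [389.4, 247.1])] [array([ 581., -259.,   78.])]
[([334, 210, 22, 34, 630], [344.7, 226.5])]
org [([300, 236, 21, 16, 236], [310.2, 243.5])] [array([585., -49.,  78.])]
[([353, 185, 26, 11, 110], [365.9, 190.9]), ([265, 256, 53, 44, 982], [299.0, 278.0])]
bar [([315, 316, 160, 22, 1315], [392.9, 326.5])]
((374.81475830078125, -275.57537841796875), (442.9234313964844, 24.22354507446289), 86.56871795654297)
[]
```

```bash
python3 - <<'E'
from h import *
w=get_image("wrist");P,R=cur();t=get_image("top")
r,m=cen(w,(4,150,60),(18,255,255),(200,60,440,330));print([x for x in r if x[0][4]>200])
print([(np.round(d["xyz"]),round(d["conf"],2)) for d in nets.look_for("cup_c",w)])
print(wproj2(w,np.array([[593,-44,78.],[593,-44,4]]),P,R))
plan([((400,-270,270),86,0,.085,0)],55,10)
E
```

```text
[([290, 169, 55, 55, 2414], [317.1, 196.2])]
[(array([ 592., -247.,   60.]), 0.88), (array([606., -46.,  78.]), 0.8), (array([ 597., -146.,   75.]), 0.69), (array([696., 207.,  40.]), 0.65)]
[[317.52885546 204.84904973]
 [317.56137522 196.86708125]]
0.085 -0.015 0.024 -0.003 0.4 -0.4 -9.1; 0.085 -0.02 0.022 -0.003 0.4 -0.5 -9.1; 0.085 -0.022 0.018 -0.003 0.4 -0.4 -9.1; 0.085 -0.025 0.014 -0.003 0.4 -0.4 -9.1; 0.085 -0.026 0.01 -0.003 0.5 -0.4 -9.1; 0.085 -0.029 0.006 -0.002 0.4 -0.5 -9.1; 0.085 -0.028 0.002 -0.003 0.4 -0.4 -9.1; 0.085 -0.029 -0.004 -0.002 0.4 -0.4 -9.1; 0.085 -0.028 -0.008 -0.002 0.4 -0.5 -9.1; 0.085 -0.026 -0.012 -0.002 0.4 -0.4 -9.1; | 10
```

```bash
python3 -m crank '0.085 -0.015 0.024 -0.003 0.4 -0.4 -9.1; 0.085 -0.02 0.022 -0.003 0.4 -0.5 -9.1; 0.085 -0.022 0.018 -0.003 0.4 -0.4 -9.1; 0.085 -0.025 0.014 -0.003 0.4 -0.4 -9.1; 0.085 -0.026 0.01 -0.003 0.5 -0.4 -9.1; 0.085 -0.029 0.006 -0.002 0.4 -0.5 -9.1; 0.085 -0.028 0.002 -0.003 0.4 -0.4 -9.1; 0.085 -0.029 -0.004 -0.002 0.4 -0.4 -9.1; 0.085 -0.028 -0.008 -0.002 0.4 -0.5 -9.1; 0.085 -0.026 -0.012 -0.002 0.4 -0.4 -9.1'; python3 -m crank '0.085 0 0 0 0 0 0; 0.085 0 0 0 0 0 0'
python3 - <<'E'
from h import *
P,R=cur();print(P,robot.observe()["q"])
w=get_image("wrist"); save("pics/w18.png",w); t=get_image("top"); save("pics/t18.png",t)
for n,lo,hi in(("blue",(105,100,20),(130,255,255)),("yel",(20,110,50),(34,255,255)),("org",(4,150,70),(18,255,255))):
    r,m=cen(t,lo,hi,(272,200,425,290),60);print(n,r,[np.round(ray(t,c,78)) for _,c in r])
r,m=cen(w,(12,50,70),(26,190,255),(0,0,640,480),400);print("bar",r)
for box,c in r:
    h=cv2.cvtColor(w["image"],cv2.COLOR_RGB2HSV)
    k=np.zeros_like(m);k[box[1]:box[1]+box[3],box[0]:box[0]+box[2]]=m[box[1]:box[1]+box[3],box[0]:box[0]+box[2]]
    ys,xs=np.nonzero(k);print(cv2.minAreaRect(wray(w,np.c_[xs,ys].astype(float),16,P,R)[:,:2].astype(np.float32)))
E
```

```text
time: 59.3
tool_pos: [399.1, -270.0, 270.5]
tcp_rot: [3.14, -0.001, 1.507]
force: [0.4, -0.7, 0.3]
gripper_width: 84.9
gripper_force: 0.0
time: 59.55
tool_pos: [400.5, -269.3, 271.4]
tcp_rot: [3.139, -0.001, 1.5]
force: [0.1, 0.4, 0.5]
gripper_width: 85.3
gripper_force: 0.0
[ 400.52590577 -269.34658858  271.42993035] [-0.7114512  -0.06727024  1.3736046   0.00259775  1.83342119 -0.64010618]
blue [([339, 231, 23, 25, 424], [350.0, 242.9])] [array([ 590., -155.,   78.])]
yel [([378, 235, 24, 25, 427], [389.4, 247.1])] [array([ 581., -259.,   78.])]
org [([300, 228, 21, 23, 368], [309.6, 239.2])] [array([597., -47.,  78.])]
bar [([281, 0, 27, 350, 6967], [293.7, 169.3]), ([440, 150, 64, 57, 1222], [460.3, 176.4]), ([114, 457, 62, 23, 976], [140.4, 469.1])]
((373.5378723144531, -266.5169677734375), (454.60919189453125, 25.212072372436523), 86.61739349365234)
((598.417236328125, -266.78448486328125), (65.04246520996094, 91.75225067138672), 66.35309600830078)
((-15.299827575683594, -811.6943359375), (207.5322265625, 77.2789306640625), 14.240092277526855)
```

View pics/w18.png

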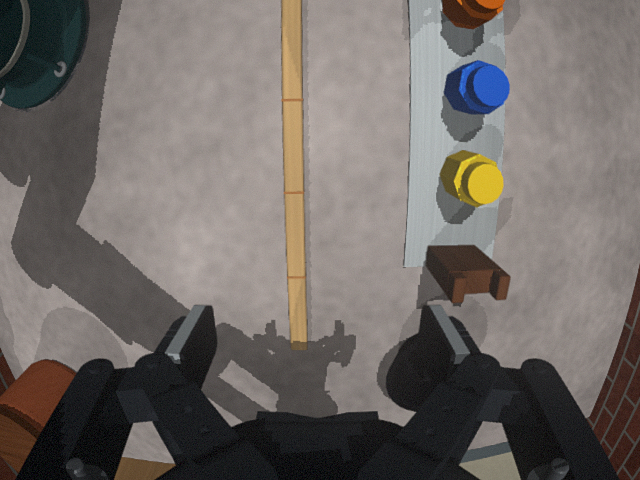

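The wrist view shows the three beakers mouth down in a row (px (477,8), (485,88), (487,183)). The bar has been shifted: it runs straight up the image at column ~293 and its near end is at (299,349). Check its far end with the top camera and plan the grasp.

```bash
python3 - <<'E'
from h import *
t=get_image("top")
r,m=cen(t,(12,50,80),(26,190,255),(230,295,560,345),30);print(r)
q=np.array([ray(t,(x,y),16)[:2] for y,x in zip(*np.nonzero(m))],np.float32);print(cv2.minAreaRect(q),q.min(0),q.max(0))
# posts: brown
r,m=cen(t,(0,60,20),(18,220,130),(250,210,450,280),30);print([(b,c,np.round(ray(t,(b[0]+b[2]/2,b[1]+b[3]/2),100))) for b,c in r])
plan([((374.5,-249,60),86.6,0,.085,0),((374.5,-249,-36),86.6,0,.085,0)],50)
E
```

```text
[([294, 314, 76, 15, 647], [330.0, 320.9]), ([377, 322, 28, 10, 218], [391.8, 326.6]), ([417, 325, 21, 10, 155], [426.7, 329.3]), ([452, 328, 23, 10, 167], [464.6, 333.2])]
((376.167724609375, -253.39071655273438), (487.38018798828125, 24.764741897583008), 86.55211639404297) [ 351.72058 -496.50223] [401.96918  -10.297841]
[([257, 221, 15, 32, 321], [263.8, 235.1], array([595.,  71., 100.])), ([299, 232, 23, 21, 112], [313.8, 244.4], array([584., -50., 100.])), ([423, 235, 18, 29, 363], [432.4, 247.6], array([ 574., -368.,  100.]))]
0.085 0.004 -0.006 0.042 0 0 -0.1; 0.085 0.003 -0.005 0.043 0.1 0 -0.1; 0.085 0.004 -0.006 0.042 0 0 -0.1; 0.085 0.004 -0.006 0.043 0.1 0 -0.1; 0.085 0.004 -0.005 0.042 0 0 -0.1 |
 0.085 0 0 0.048 0 0 -0; 0.085 0 0 0.048 0 0 -0; | 7
```

```bash
python3 -m crank '0.085 0.004 -0.006 0.042 0 0 -0.1; 0.085 0.003 -0.005 0.043 0 0 -0.1; 0.085 0.003 -0.006 0.042 0 0 -0.1; 0.085 0.003 -0.005 0.043 0 0 -0.1; 0.085 0.004 -0.005 0.042 0 0 -0.1; 0.085 0 0 0.04 0 0 0; 0.085 0 0 0.03 0 0 0; 0.085 0 0 0 0 0 0'; python3 -m crank '0.085 0 0 0.012 0 0 0; 0.085 0 0 0.012 0 0 0; 0.085 0 0 0 0 0 0'
```

```text
time: 60.7
tool_pos: [374.4, -249.5, -12.1]
tcp_rot: [-3.14, -0.003, 1.511]
force: [-0.4, 0.3, 0.2]
gripper_width: 85.1
gripper_force: 0.0
time: 61.08
tool_pos: [375.9, -251.4, -34.1]
tcp_rot: [3.139, -0.0, 1.51]
force: [0.4, 0.2, 0.3]
gripper_width: 85.1
gripper_force: 0.0
```

```bash
python3 -m crank '0.06 0 0 0 0 0 0; 0.04 0 0 0 0 0 0; 0.02 0 0 0 0 0 0; 0.015 0 0 0 0 0 0; 0.015 0 0 0 0 0 0; 0.015 0 0 0 0 0 0; 0.015 0 0 0 0 0 0; 0.015 0 0 0 0 0 0'; python3 -m crank '0.015 0 0 -0.03 0 0 0;0.015 0 0 -0.05 0 0 0;0.015 0 0 -0.05 0 0 0;0.015 0 0 -0.06 0 0 0;0.015 0 0 0 0 0 0'
python3 - <<'E'
from h import *
P,R=cur();print(robot.observe()["q"])
w=get_image("wrist"); save("pics/w19.png",w)
r,m=cen(w,(12,50,70),(26,190,255),(240,0,400,420),300);print("bar",[x[0] for x in r])
b=max(r,key=lambda x:x[0][4])[0];k=np.zeros_like(m);k[b[1]:b[1]+b[3],b[0]:b[0]+b[2]]=m[b[1]:b[1]+b[3],b[0]:b[0]+b[2]]
ys,xs=np.nonzero(k);print(cv2.minAreaRect(wray(w,np.c_[xs,ys].astype(float),P[2]+50,P,R)[:,:2].astype(np.float32)),P)
plan([((587.5,-150,190),86.7,0,.015,0)],35)
E
```

```text
time: 62.08
tool_pos: [376.7, -252.2, -32.9]
tcp_rot: [3.137, 0.001, 1.51]
force: [-0.7, 0.1, 5.2]
gripper_width: 22.2
gripper_force: 62.9
time: 62.7
tool_pos: [378.1, -253.7, 161.8]
tcp_rot: [3.129, 0.007, 1.51]
force: [-0.6, -0.3, -1.7]
gripper_width: 22.2
gripper_force: 62.2
[-0.71728248 -0.12975551  1.6464039   0.00199007  1.61038588 -0.65673385]
bar [[282, 0, 71, 418, 25661]]
((379.6036071777344, -218.17514038085938), (177.08282470703125, 24.327133178710938), 86.64617156982422) [ 378.07760264 -253.72279668  161.76215561]
0.015 0.016 0.029 -0.004 0.1 0 -0; 0.015 0.017 0.029 -0.005 0 0.1 -0; 0.015 0.016 0.03 -0.004 0.1 0 -0.1; 0.015 0.017 0.029 -0.005 0 0 0; 0.015 0.016 0.029 -0.004 0.1 0 -0; 0.015 0.016 0.029 -0.005 0.1 0.1 -0; 0.015 0.017 0.03 -0.004 0 0 -0.1; | 7
```

```bash
python3 -m crank '0.015 0.016 0.029 0 0 0 0; 0.015 0.017 0.029 0 0 0 0; 0.015 0.016 0.03 0 0 0 0; 0.015 0.016 0.029 0 0 0 0; 0.015 0.016 0.029 0 0 0 0; 0.015 0.016 0.029 0 0 0 0; 0.015 0.017 0.03 0 0 0 0; 0.015 0 0 0.02 0 0 0; 0.015 0 0 0.02 0 0 0; 0.015 0 0 0 0 0 0'
python3 - <<'E'
from h import *
P,R=cur();s=robot.observe();print(s["q"],s["gripper_width"],P)
t=get_image("top");save("pics/t20.png",t);p=get_image("side");save("pics/s20.png",p)
r,m=cen(t,(12,50,80),(26,190,255),(240,200,460,300),30);print([x[0] for x in r])
q=np.array([ray(t,(x,y),P[2]+50)[:2] for y,x in zip(*np.nonzero(m))],np.float32);print(cv2.minAreaRect(q))
w=get_image("wrist");save("pics/w20.png",w)
plan([((587.5,-150,90),86.7,0,.015,0)],35)
c=t["image"][200:300,240:460]; d=p["image"][150:300,240:440]
cv2.imwrite("pics/m20.png",np.vstack([cv2.resize(c,(660,300),interpolation=2),cv2.resize(d,(660,280),interpolation=2)])[:,:,::-1])
E
```

```text
time: 64.0
tool_pos: [584.2, -149.0, 111.4]
tcp_rot: [-3.135, -0.002, 1.51]
force: [-0.3, -0.0, -1.3]
gripper_width: 22.2
gripper_force: 62.1
[-3.44093063e-01  2.38200955e-01  1.36116824e+00  4.39510922e-04
  1.54897907e+00 -2.83808871e-01] 22.228952821965485 [ 584.17715938 -149.04555498  111.39268964]
[[254, 224, 67, 21, 650], [328, 233, 17, 10, 118], [379, 235, 69, 25, 757], [361, 236, 11, 9, 40]]
((577.3447265625, -150.4336700439453), (487.7877502441406, 70.88670349121094), 86.68363952636719)
0.015 0 0 0.027 0.2 0 -0.2; | 1
```

```bash
python3 - <<'E'
from h import *
a=cv2.imread("pics/t20.png"); h=cv2.cvtColor(a,cv2.COLOR_BGR2HSV)
for c in(260,264,268,427,431,436): print(c,[(y,*h[y,c].tolist()) for y in range(216 if c<300 else 228,258 if c<300 else 272)])
t=get_image("top");K=t["intrinsics"];Rr=np.array(t["R"]);tt=np.array(t["t"])
u=np.array([.0576,.9983,0]);v=np.array([.9983,-.0576,0]);C=np.array([587.5,-150,0])
for s in(225,-225):
    for x,z in((-35,112),(-20,112),(20,112),(35,112),(-20,92),(20,92)):
        c=Rr@(C+s*u+x*v+[0,0,z])+tt; print(s,x,z,np.round((K@c)[:2]/c[2],1))
E
```

```text
260 [(216, 20, 14, 113), (217, 5, 13, 119), (218, 17, 15, 116), (219, 8, 9, 112), (220, 10, 34, 90), (221, 12, 138, 72), (222, 12, 135, 72), (223, 11, 149, 77), (224, 11, 138, 76), (225, 12, 151, 71), (226, 19, 100, 84), (227, 19, 92, 141), (228, 19, 94, 138), (229, 20, 91, 140), (230, 19, 94, 144), (231, 20, 92, 141), (232, 19, 95, 139), (233, 19, 90, 144), (234, 19, 97, 134), (235, 17, 98, 91), (236, 14, 139, 55), (237, 12, 139, 66), (238, 11, 127, 70), (239, 11, 139, 68), (240, 9, 124, 68), (241, 13, 170, 66), (242, 13, 142, 72), (243, 12, 149, 72), (244, 11, 121, 82), (245, 13, 152, 74), (246, 10, 135, 64), (247, 7, 164, 28), (248, 12, 174, 19), (249, 11, 228, 19), (250, 12, 142, 27), (251, 7, 66, 35), (252, 30, 4, 64), (253, 60, 6, 129), (254, 90, 11, 157), (255, 90, 11, 159), (256, 100, 10, 155), (257, 90, 10, 155)]
264 [(216, 15, 13, 118), (217, 20, 7, 117), (218, 75, 8, 133), (219, 87, 17, 137), (220, 100, 12, 130), (221, 11, 97, 79), (222, 12, 156, 72), (223, 12, 137, 78), (224, 11, 155, 74), (225, 14, 155, 66), (226, 15, 98, 78), (227, 20, 87, 138), (228, 19, 99, 137), (229
[... 3611 characters left out ...]
7, 63), (252, 12, 127, 44), (253, 4, 130, 45), (254, 9, 105, 51), (255, 17, 179, 37), (256, 9, 119, 43), (257, 7, 115, 51), (258, 10, 136, 43), (259, 18, 187, 45), (260, 15, 179, 40), (261, 10, 125, 45), (262, 11, 137, 26), (263, 18, 140, 31), (264, 13, 45, 51), (265, 10, 10, 79), (266, 10, 18, 84), (267, 20, 19, 82), (268, 10, 9, 87), (269, 15, 18, 85), (270, 0, 3, 85), (271, 19, 24, 84)]
225 -35 112 [261.6 247.3]
225 -20 112 [262.2 241.6]
225 20 112 [263.7 226.6]
225 35 112 [264.3 221. ]
225 -20 92 [262.8 243. ]
225 20 92 [264.3 228.2]
-225 -35 112 [434.7 261.8]
-225 -20 112 [435.  256.1]
-225 20 112 [435.7 241. ]
-225 35 112 [436.  235.4]
-225 -20 92 [433.4 257.3]
-225 20 92 [434.2 242.4]
```

The post model matches the picture within a pixel. Check where the held bar is.

```bash
python3 - <<'E'
from h import *
t=get_image("top");P,R=cur();z=P[2]+33+16
u=np.array([.0576,.9983,0]);v=np.array([.9983,-.0576,0]);C=np.array([587.5,-150,0])
for q in((262,231),(434,245.8),(254,230.3),(448,247)):
    X=ray(t,q,z)-C; print(np.round([X@v,X@u],1))
print(P,np.round([(P-C)@v,(P-C)@u],1))
E
```

```text
[ -2.7 222.7]
[  -3.7 -210.7]
[ -2.6 242.9]
[  -3.8 -245.9]
[ 587.61966365 -150.52443623  117.98572925] [ 0.1 -0.5]
```

```bash
python3 -m crank '0.015 0 0 0.02 0 0 0; 0.015 0 0 0.02 0 0 0; 0.015 0 0 0.01 0 0 0; 0.015 0 0 0 0 0 0; 0.015 0 0 0 0 0 0'; python3 -m crank '0.015 0 0 0.004 0 0 0; 0.015 0 0 0 0 0 0; 0.015 0 0 0 0 0 0'; python3 -m crank '0.015 0 0 0.002 0 0 0; 0.015 0 0 0 0 0 0; 0.015 0 0 0 0 0 0'
```

```text
time: 64.88
tool_pos: [588.2, -150.6, 68.4]
tcp_rot: [3.136, 0.001, 1.51]
force: [-0.7, 0.6, -0.5]
gripper_width: 21.9
gripper_force: 62.2
time: 65.25
tool_pos: [587.5, -150.4, 63.3]
tcp_rot: [3.138, 0.001, 1.51]
force: [-0.5, -0.2, -1.6]
gripper_width: 22.3
gripper_force: 62.2
time: 65.62
tool_pos: [587.4, -150.3, 61.1]
tcp_rot: [3.138, 0.001, 1.51]
force: [0.2, 0.4, -0.6]
gripper_width: 22.3
gripper_force: 62.2
```

```bash
python3 -m crank '0.015 0 0 0.0015 0 0 0; 0.015 0 0 0 0 0 0; 0.015 0 0 0 0 0 0'; python3 -m crank '0.015 0 0 0.001 0 0 0; 0.015 0 0 0 0 0 0; 0.015 0 0 0 0 0 0'
```

```text
time: 66.0
tool_pos: [587.5, -150.3, 59.7]
tcp_rot: [3.138, 0.001, 1.51]
force: [1.2, -0.5, -0.8]
gripper_width: 22.1
gripper_force: 62.2
time: 66.38
tool_pos: [587.6, -150.4, 59.1]
tcp_rot: [3.137, 0.001, 1.51]
force: [-0.4, 1.4, 1.6]
gripper_width: 22.4
gripper_force: 62.4
```

```bash
python3 -m crank '0.03 0 0 0 0 0 0; 0.04 0 0 0 0 0 0; 0.055 0 0 0 0 0 0; 0.055 0 0 0 0 0 0; 0.055 0 0 -0.03 0 0 0; 0.055 0 0 -0.06 0 0 0; 0.055 0 0 -0.06 0 0 0; 0.055 -0.02 -0.05 -0.02 0 0 0; 0.055 -0.02 -0.06 0 0 0 0; 0.055 -0.02 -0.06 0 0 0 0'; python3 -m crank '0.055 0 -0.06 0 0 0 0; 0.055 0 -0.05 0 0 0 0; 0.055 0 0 0 0 0 0; 0.055 0 0 0 0 0 0'
python3 - <<'E'
from h import *
t=get_image("top");save("pics/t21.png",t);p=get_image("side");save("pics/s21.png",p)
c=t["image"][190:300,230:460]; d=p["image"][150:330,240:440]
cv2.imwrite("pics/m21.png",np.vstack([cv2.resize(c,(600,287),interpolation=2),cv2.resize(d,(600,310),interpolation=2)])[:,:,::-1])
h=cv2.cvtColor(t["image"],cv2.COLOR_RGB2HSV)
C=np.array([587.5,-150,0]);u=np.array([.0576,.9983,0]);v=np.array([.9983,-.0576,0])
for c in(262,434):
    col=[y for y in range(215,270) if 15<h[y,c,0]<27 and 60<h[y,c,1]<130 and h[y,c,2]>75]
    X=ray(t,(c,(min(col)+max(col))/2),108)-C; print(min(col),max(col),np.round([X@v,X@u],1))
print(robot.observe()["force"])
E
```

```text
time: 67.62
tool_pos: [413.5, -199.9, 228.6]
tcp_rot: [3.137, 0.002, 1.511]
force: [-0.4, -0.4, 0.5]
gripper_width: 54.8
gripper_force: 0.0
time: 68.12
tool_pos: [305.6, -192.9, 228.0]
tcp_rot: [3.136, 0.001, 1.51]
force: [0.8, 0.0, -0.0]
gripper_width: 55.2
gripper_force: 0.0
229 237 [  3.4 228.1]
244 252 [   1.9 -222.2]
[ 0.97426284 -0.47071525 -1.01631766]
```

View pics/m21.png

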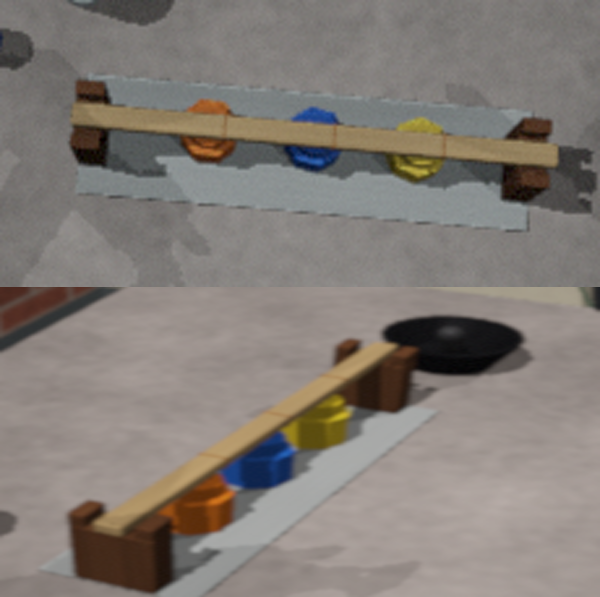

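The view shows the bar lying in both notches, over the orange, blue and yellow beakers standing mouth down. The bar is about 3 mm off centre across and a few mm along.

```bash
python3 -c "
from bench import robot
print(robot.sign_off())"
```

```text
the job is handed in; nothing more can be done
None
```

The job is handed in: the blue, yellow and orange beakers stand mouth down in a row on the plate (green was absent), with the bar lying in both notches over them, about 3 mm off centre, and the cobek, strainer and tumbler left alone; the judge returned no verdict.

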